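Restock the spring-fed jar tray

ROBOT

A 6-joint arm with a two-finger parallel gripper is mounted at the origin on a cart in front of the work surface, level with it; the furniture and walls round the work are solid. World frame = base frame: x ahead of the robot, y to its left, z up, the work surface at z = 0. Lengths are in m, angles in rad, forces in N, time in s.
With the tool pointing down it reaches from about 0.3 to 0.775 m from the base axis. Payload 14.6 kg.
Tool frame: the origin (TCP) lies on the centre line of the jaws, within the pads' length; the fingertips stand 17 mm ahead of it and the grasp point (between the pads) lies 2 mm behind it; z points along the fingers, x is the direction in which the jaws open and shut, and the axes are right-handed (so a half turn about z gives the same grasp; the last joint's range is limited). The gripper opens to 94 mm and grips with 3 to 60 N. Pads are 16 mm wide; open, the fingers measure 119 mm over their backs; the gripper's body (75 mm by 177 mm) begins 78 mm behind the grasp point.
Start: joints at [1.075, 0.3, 1.521, -0, 1.321, -0.067], TCP at [0.229, 0.5, 0.222] pointing down, gripper open.
Joint ranges: [-3.03, 3.03], [-0.79, 2.21], [0.23, 2.52], [-1.04, 4.18], [0, 3.07], [-2.55, 2.55]. Speed limits (rad/s): [2.22, 2.22, 2.57, 3.14, 3.14, 3.14].

INTERFACE

Orientations are given as [roll, pitch, yaw] about the fixed x, y, z axes, in that order (R = Rz(yaw) Ry(pitch) Rx(roll)).
In Python, from station import ctrl gives the robot as it stands. The module is installed in compiled form; this text tells all that it offers.
- The arm moves only by the tool drive_tool, never from a script. Its argument "increments" is a list of rows, each a list of 3 entries, a list of its own where there are three numbers: the turn, a rotation vector about the tool's x, y, z in degrees, then the shift along the tool's x, y, z in mm, then the opening, from 0 (shut) to 1 (fully open). In form: [[[ax, ay, az], [dx, dy, dz], hand], ...]. A call has 1 to 20 rows; each row shifts and turns the commanded pose from where the row before left it, along the tool's axes as they then stand; what a row does not reach is not made up. A row lasts 1/8 s, in which the tool goes at most 62.5 mm and 10.7 degrees, less where a joint would pass 70% of its speed; a pose out of reach is approached as far as the arm can. A call with a gripper value outside its range is refused whole. The fingers move at their own pace and stop on an object; "squeeze" is the grip in N (left out, the last holds). Time passes only in rows, so rows that do not move let the fingers close. It gives the time, the measured TCP pose, the force and the opening at its end, in the units of the state.
- ctrl.get_obs(): the state, without advancing time (a new reading comes with each control period).
- ctrl.camera(name): name is "scene" or "top" or "wrist"; returns the picture (384x512x3 uint8, red, green, blue); there is no depth.
- ctrl.calibration(name): a dict with "fx", "fy", "cx", "cy" (pixels), "rvec" (rotation vector, rad) and "tvec" (3), from world to camera coordinates, as OpenCV has them. Camera axes: x right, y down, z forward; pixel columns grow to the right and rows downward; lengths in m; the calibration is good to about 2 mm. A picture is of the moment at which its call begins: read the wrist's pose just before it. calibration takes no time and is no camera call; for the wrist camera it gives the pose at the moment of the call.
- ctrl.hand_in(): hands the job in, once; it reports no verdict.
The state is a dict: "time_s": time; "qpos": joint angles; "joint_vel": joint speeds; "tau": joint torques, N m; "ee_pos": TCP position; "eef_rot": TCP orientation; "force": force on the tool from outside, world axes, zero at the start; "moment": the same for the moment, N m; "grip_width": finger opening in m.
Only numpy, scipy, OpenCV 4.12 (cv2) and the standard library are available. Lean on these libraries where they do the work, as an engineer would, in place of code of your own. Each camera call takes 0.05 s, during which the arm holds its last target.

TASK

Restock the sloping jar tray with the two narrow jars, the ones whose width fits its track. Draw the sprung pusher back by its ball lever and park the lever in the hold slot of the gate, then tilt each jar to match the slope and lower it into the track in front of the parked pusher, square to the sloping floor and never leaning. Last, unpark the lever and let the pusher close on both jars so that it holds them in a row against the front lip, with the wide jar and the round tin left where they are.

Things in the scene. Friction and masses are not known exactly. Their poses are not given: they have to be found in the camera images.
- track: Sloping wooden feed track on a wedge stand, fixed. Origin: on its floor, mid width, at the inner face of the front lip (low end, towards the robot). x runs up the slope to the back, y to the left, z square to the floor, which rises 27 degrees, so z leans back to the robot. Inside 60 mm wide (y -30..30), 184 long; side walls 5 thick, 34 high; lip 28 high.
- gate: Steel gate plate left of the track; same origin and axes as the track. In mm: y 35..77, z 34..38. Its slot: a running slot, y 40.5..51.5, from x 33 back to 174.5; at its back end a crossing, x 161.5..174.5, leads outward (+y); from there the hold slot, y 57.5..70, runs forward again to x 151.5, beside a 6 mm tongue.
- pusher (a joint): Travel (m) of the sprung pusher plate along track x: 0 forward, 0.131 = lever stem at the slot's back end. The plate's front face is at track x = travel + 3 mm; 56 mm wide, 62 high. The spring drives it forward, 5 N at 0, 7.5 N at the back. Parked it stays at 0.115 (118 mm free: two 54 mm jars and 10 mm). The lever crosses at 0.125 to 0.131. Closed on two jars it reads 0.105.
- hold_lever (a joint): Lean (rad) of the ball lever, hinged on the pusher about a line along track x, at track x = travel + 40 mm, y 46, z -4. About 0: upright in the running slot (a weak spring keeps it there). 0.35 to 0.45: leaning outward (+y) in the hold slot, held there by the pusher's spring. Its stem is a 7 mm rod through the slot.
- knob (a point): Centre of the black ball knob (26 mm diameter) on the lever, 92 mm from the lever's hinge line; with the pusher forward and the lever upright it is at track (40, 46, 88) mm.
- amber_jar: Amber jar with a round lid, one of the two narrow jars to load: 54 mm diameter, 75 mm high, lid 48 mm in diameter from 62 to 75 mm up. Origin: centre of its underside, z up through the lid. 0.15 to 0.3 kg; starts upright on the counter, right of the tray.
- dark_jar: Dark red-brown jar with a round lid, the other narrow jar to load: 54 mm diameter, 70 mm high, lid 48 mm in diameter from 58 to 70 mm up. Origin: centre of its underside, z up through the lid. 0.15 to 0.3 kg; starts upright on the counter, right of the tray.
- wide_jar: A wide jar of 62 mm diameter, 82 mm high, which does not fit the track: a bystander. Origin: centre of its underside.
- tin: A round pastille tin, 69 mm diameter, 42 mm high: a bystander. Origin: centre of its underside.
There are look-alikes about, which are no part of the job. What is shaped like the dark_jar but blue or green is not meant.

How it is judged:
On the way, in this order (a step that is already met when the one before it is completed fails the run):
1. The pusher is drawn back and its lever stands parked in the hold slot by itself, the gripper off it (value of joint pusher between 0.11 and 0.121 m and value of joint hold_lever above 0.28 rad and contact force between the fingers and anything else below 0.2 N), for 0.3 s.
2. Both narrow jars stand square on the track floor, in front of the pusher, which is still parked (value of joint pusher between 0.11 and 0.121 m and value of joint hold_lever above 0.28 rad and x of amber_jar in the frame of track between 0.02 and 0.098 m and y of amber_jar in the frame of track between -0.008 and 0.008 m and z of amber_jar in the frame of track between -0.004 and 0.005 m and angle between the z axis of each of amber_jar, dark_jar and the z axis of track, either way round below 0.09 rad and x of dark_jar in the frame of track between 0.02 and 0.098 m and y of dark_jar in the frame of track between -0.008 and 0.008 m and z of dark_jar in the frame of track between -0.004 and 0.005 m), for 0.2 s.
At the end, for the whole second after the job is handed in: Both narrow jars stand square on the track floor (5 mm, 0.09 rad; 8 mm from its middle line) in a row against the lip; the released pusher is closed on them (travel 0.100 to 0.110) with its lever upright in the running slot (under 0.15 rad); all at rest and the robot clear (x of amber_jar in the frame of track between 0.02 and 0.098 m and y of amber_jar in the frame of track between -0.008 and 0.008 m and z of amber_jar in the frame of track between -0.004 and 0.005 m and angle between the z axis of each of amber_jar, dark_jar and the z axis of track, either way round below 0.09 rad and x of dark_jar in the frame of track between 0.02 and 0.098 m and y of dark_jar in the frame of track between -0.008 and 0.008 m and z of dark_jar in the frame of track between -0.004 and 0.005 m and value of joint hold_lever below 0.15 rad and value of joint pusher between 0.1 and 0.11 m and linear speed of each of amber_jar, dark_jar below 0.01 m/s and contact force between the arm and anything else below 0.2 N); the robot touches nothing.
It fails at once if The wide jar is knocked or moved more than 30 mm (distance of wide_jar from where it was at the start of the episode above 0.03 m).
It fails at once if The tin is knocked or moved more than 30 mm (distance of tin from where it was at the start of the episode above 0.03 m).
It fails at once if The amber jar is put into the track leaning instead of square to its sloping floor (x of amber_jar in the frame of track between 0 and 0.125 m and y of amber_jar in the frame of track between -0.03 and 0.03 m and z of amber_jar in the frame of track below 0.02 m and angle between the z axis of amber_jar and the z axis of track, either way round above 0.15 rad).
It fails at once if The dark jar is put into the track leaning instead of square to its sloping floor (x of dark_jar in the frame of track between 0 and 0.125 m and y of dark_jar in the frame of track between -0.03 and 0.03 m and z of dark_jar in the frame of track below 0.02 m and angle between the z axis of dark_jar and the z axis of track, either way round above 0.15 rad).
It also fails if it takes over 72 s, if anything falls off the work surface, if the arm or the gripper's body presses on something with over 40 N, if the wrist force passes 120 N, or if a joint passes its speed limit or range.

## Working session

There is one attempt and no reset: what is moved stays moved. The work goes in short steps, Python scripts to look and compute and a tool call to move; the robot and the scene stay as the last step left them, time stands still between calls to the robot, and variables do not carry over. Pictures are saved under pics/ and viewed, and the job is handed in when it is done.

Besides the shell and the picture viewer there is one more tool, called after "Call:" in YAML: its name, and indented under it one key for each argument. drive_tool: Moves the arm, as the interface text tells. Its arguments: {"type":"object","properties":{"increments":{"type":"array"},"squeeze":{"type":"number"}},"required":["increments"]}

```bash
mkdir -p pics
python3 - <<'E'
from station import ctrl
import cv2,numpy as np
o=ctrl.get_obs();print(o)
for n in ["scene","top","wrist"]:
    c=ctrl.calibration(n);print(n,{k:np.round(v,4).tolist() for k,v in c.items()})
    im=ctrl.camera(n)[:,:,::-1];cv2.imwrite(f"pics/{n}0.png",im)
E
```

```text
{'time_s': 0.0, 'qpos': array([ 1.07541950e+00,  3.00444681e-01,  1.52155297e+00, -3.20034820e-05,
        1.32070264e+00, -6.66088750e-02]), 'joint_vel': array([ 0.00050513, -0.00163825, -0.00191222, -0.00225126, -0.00052802,
       -0.00177839]), 'tau': array([-7.33244851e-04, -5.31812918e+01, -3.52722323e+01,  7.07701268e-02,
        2.44856853e-02, -1.41436362e-04]), 'ee_pos': array([0.22856592, 0.50000097, 0.22191271]), 'eef_rot': array([-3.14154986e+00,  1.10724511e-03,  1.14203634e+00]), 'force': array([ 0.4610535 ,  0.40195327, -0.39197093]), 'moment': array([-0.00456717,  0.01848976,  0.03804676]), 'grip_width': 0.09429292152612632}
scene {'fx': 460.3878, 'fy': 460.3878, 'cx': 264.1782, 'cy': 179.9851, 'rvec': [1.861, -0.8078, 0.4909], 'tvec': [-0.5758, 0.1813, 1.4251]}
top {'fx': 364.5746, 'fy': 364.5746, 'cx': 248.2872, 'cy': 186.9405, 'rvec': [2.1237, -2.1735, 0.1024], 'tvec': [-0.2774, 0.5221, 1.1508]}
wrist {'fx': 344.4984, 'fy': 344.4984, 'cx': 254.9353, 'cy': 186.3842, 'rvec': [-2.4337, -1.5645, -0.2229], 'tvec': [-0.5482, -0.0297, 0.392]}
```

View pics/scene0.png

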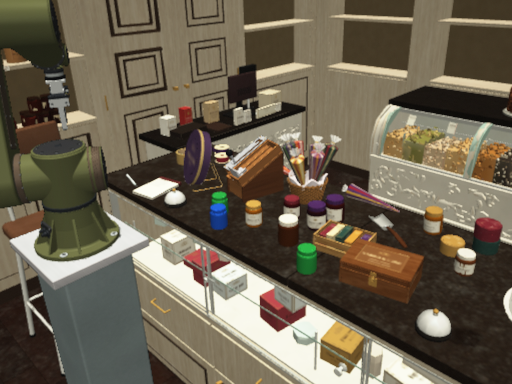

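View pics/top0.png

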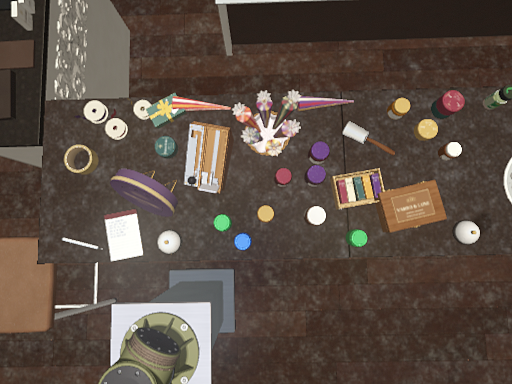

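View pics/wrist0.png

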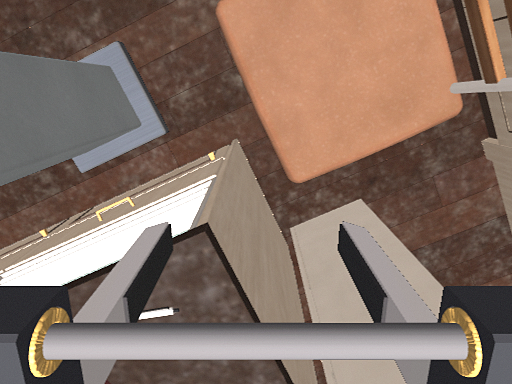

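The top view shows the track at about (207,157) and the gate on its left. The lids are amber (265,213), dark red (283,176), white (316,215), purple (316,175) and (319,152), green (222,222), blue (242,241) and green (358,238). I'll crop closer.

Run:
```python
import cv2
im=cv2.imread("pics/top0.png");c=im[110:260,140:340];cv2.imwrite("pics/top0c.png",cv2.resize(c,None,fx=4,fy=4,interpolation=cv2.INTER_CUBIC))
im=cv2.imread("pics/scene0.png");c=im[120:280,180:380];cv2.imwrite("pics/scene0c.png",cv2.resize(c,None,fx=3.75,fy=3.75,interpolation=cv2.INTER_CUBIC))
```

```text
(no output)
```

View pics/top0c.png

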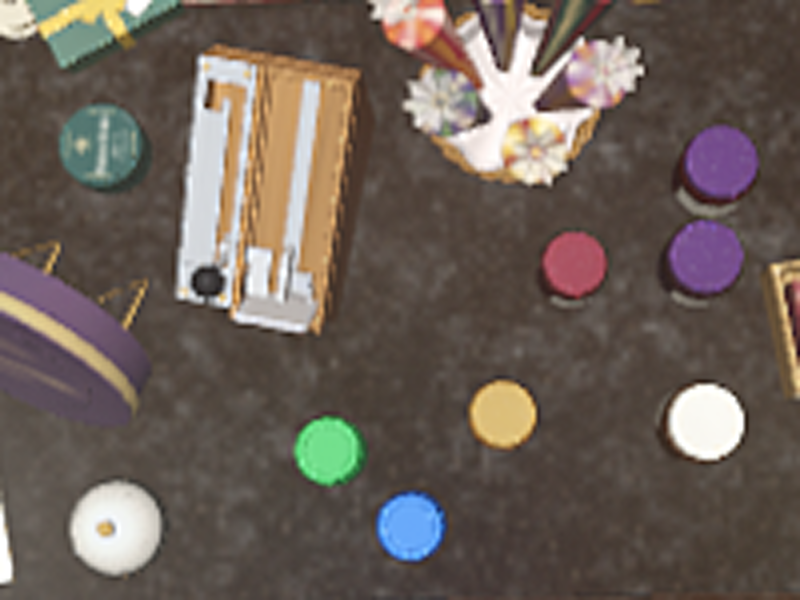

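View pics/scene0c.png

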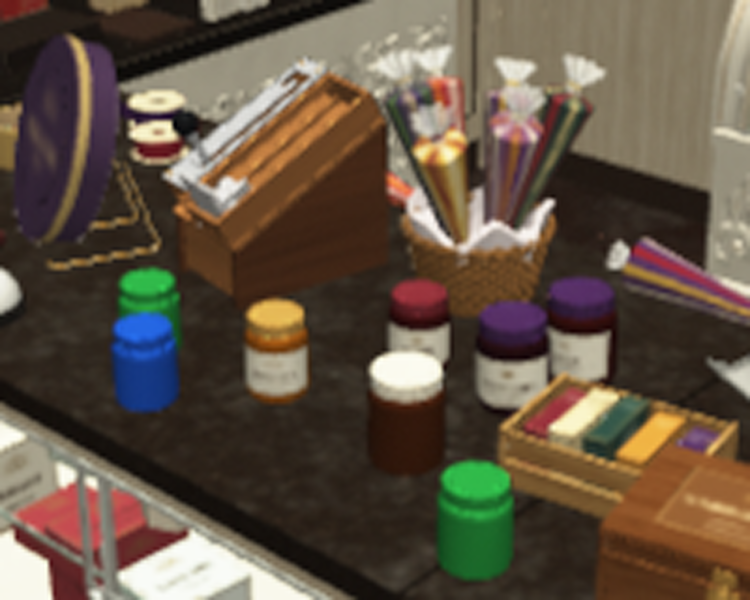

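```bash
cat > h.py <<'E'
import numpy as np, cv2
from scipy.spatial.transform import Rotation as Rn
from scipy.optimize import least_squares
def proj(c,P):
    K=np.array([[c['fx'],0,c['cx']],[0,c['fy'],c['cy']],[0,0,1]])
    return cv2.projectPoints(np.atleast_2d(np.asarray(P,float)),np.array(c['rvec'],float),np.array(c['tvec'],float),K,None)[0].reshape(-1,2)
def ray(c,uv):
    R=Rn.from_rotvec(c['rvec']).as_matrix();o=-R.T@np.array(c['tvec'])
    d=R.T@np.array([(uv[0]-c['cx'])/c['fx'],(uv[1]-c['cy'])/c['fy'],1]);return o,d
def atz(c,uv,z):
    o,d=ray(c,uv);return o+d*(z-o[2])/d[2]
def trackR(yaw): return Rn.from_euler('z',yaw).as_matrix()@Rn.from_euler('y',-np.radians(27)).as_matrix()
def tw(tr,p): # tr=(x,y,z,yaw), p track mm -> world m
    return np.asarray(tr[:3])+np.atleast_2d(p)/1000@trackR(tr[3]).T
def fit(views,x0):
    # views: list of (cal, pts_track_mm, px)
    f=lambda t: np.concatenate([(proj(c,tw(t,P))-np.array(px)).ravel() for c,P,px in views])
    r=least_squares(f,x0);return r.x,f(r.x)
E
python3 - <<'E'
from h import *; from station import ctrl
c=ctrl.calibration('top')
d=lambda u,v:(140+u/4,110+v/4)
for n,uv,z,w in [('amber',(503,413),.075,67),('red',(575,265),.07,63),('white',(706,422),.082,78),('pur1',(705,258),.075,74),('pur2',(721,163),.08,74),('green',(330,451),.07,68),('blue',(411,526),.07,66),('tin',(101,147),.042,85)]:
    p=atz(c,d(*uv),z);q=atz(c,d(uv[0]+w,uv[1]),z);print(n,p.round(3),'dia',np.linalg.norm(q-p).round(4))
P=[[0,77,38],[184,77,38],[0,35,38],[184,-35,34],[0,-35,34]]
E
```

```text
amber [ 0.427 -0.342  0.075] dia 0.0513
red [ 0.541 -0.402  0.07 ] dia 0.0489
white [ 0.416 -0.496  0.082] dia 0.0589
pur1 [ 0.543 -0.502  0.075] dia 0.057
pur2 [ 0.617 -0.517  0.08 ] dia 0.0572
green [ 0.401 -0.208  0.07 ] dia 0.0525
blue [ 0.343 -0.27   0.07 ] dia 0.0505
tin [ 0.652 -0.022  0.042] dia 0.0695
```

Candidates for dark_jar: the red lid (283,176), white lid (316,215), purple lids (316,175) and (319,152), blue (242,241), and green (222,222) and (358,238). Only the red lid measures about 48 mm. The white one is about 58 mm, so it is the wide jar. Amber is at (265,213). Next I'll close in on the track and the red jar.

Run:
```python
import cv2
im=cv2.imread("pics/top0.png");c=im[118:198,178:238];cv2.imwrite("pics/t1.png",cv2.resize(c,None,fx=7.5,fy=7.5,interpolation=cv2.INTER_CUBIC))
im=cv2.imread("pics/scene0.png");c=im[130:205,222:292];a=cv2.resize(c,None,fx=8,fy=8,interpolation=cv2.INTER_CUBIC)
cv2.imwrite("pics/s1.png",a)
c=im[185:250,230:350];cv2.imwrite("pics/s2.png",cv2.resize(c,None,fx=6,fy=6,interpolation=cv2.INTER_CUBIC))
```

```text
(no output)
```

View pics/t1.png

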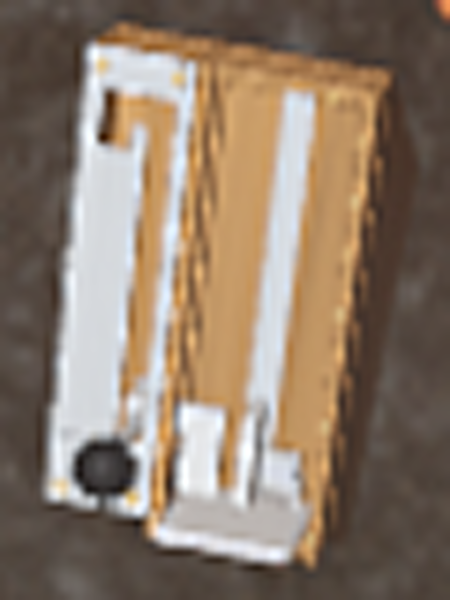

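View pics/s1.png

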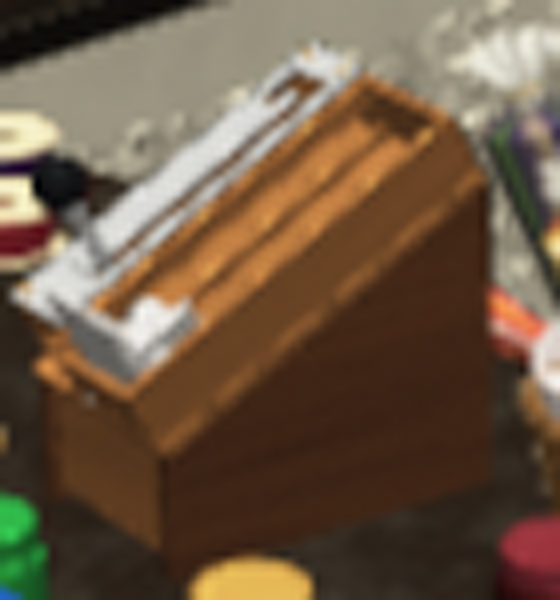

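View pics/s2.png

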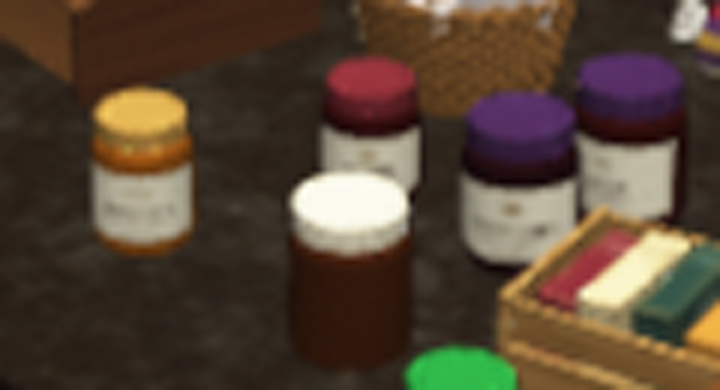

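Run:
```python
from h import *; from station import ctrl
t=ctrl.calibration('top');s=ctrl.calibration('scene')
d=lambda u,v:(178+u/7.5-.5*(1-1/7.5)*0,118+v/7.5); e=lambda u,v:(222+u/8,130+v/8)
P1=[[40,46,88],[174.5,40.5,38],[174.5,70,38],[151.5,70,38],[3,28,62],[3,-28,62]]
U1=[d(106,467),d(178,97),d(105,92),d(98,142),d(155,540),d(295,562)]
P2=[[40,46,88],[3,28,62],[3,-28,62]]
U2=[e(60,183),e(65,318),e(128,378)]
x,r=fit([(t,P1,U1),(s,P2,U2)],[.5,-.1,.08,-.1]);print(x.round(4));print(r.reshape(-1,2).round(1))
np.save('tr0.npy',x)
o=ctrl.get_obs();c=ctrl.calibration('wrist')
R=Rn.from_euler('xyz',o['eef_rot']).as_matrix();Rc=Rn.from_rotvec(c['rvec']).as_matrix();oc=-Rc.T@np.array(c['tvec'])
print('cam in tool',R.T@(oc-o['ee_pos']));print('cam axes in tool (cols)',(R.T@Rc.T).round(3))
print('R',R.round(3))
for p in ([40,46,88],[168,46,88],[30,0,60],[86,0,60],[0,0,0]): print(p,tw(x,p).round(3))
for z in (0,.1,.2,.25): print('lolly',z,atz(t,(140+535/4,110+185/4),z).round(3),atz(t,(140+600/4,110+110/4),z).round(3))
```

```text
[ 0.522  -0.1763  0.0543 -0.1771]
[[ 0.3 -0.6]
 [ 0.   0.3]
 [-0.2 -0.5]
 [ 0.2  0.5]
 [ 0.8 -0.7]
 [ 0.5 -0.8]
 [ 0.4  3.1]
 [-2.  -0.3]
 [-1.2 -2.8]]
cam in tool [-0.00140932 -0.08187538 -0.16207527]
cam axes in tool (cols) [[ 1.     0.001  0.   ]
 [-0.001  0.96   0.281]
 [ 0.    -0.281  0.96 ]]
R [[ 0.416  0.909 -0.   ]
 [ 0.909 -0.416 -0.001]
 [-0.001 -0.    -1.   ]]
[40, 46, 88] [[ 0.526 -0.13   0.151]]
[168, 46, 88] [[ 0.638 -0.15   0.209]]
[30, 0, 60] [[ 0.522 -0.176  0.121]]
[86, 0, 60] [[ 0.571 -0.185  0.147]]
[0, 0, 0] [[ 0.522 -0.176  0.054]]
lolly 0 [ 0.62  -0.376  0.   ] [ 0.682 -0.432  0.   ]
lolly 0.1 [ 0.599 -0.371  0.1  ] [ 0.657 -0.423  0.1  ]
lolly 0.2 [ 0.579 -0.366  0.2  ] [ 0.631 -0.413  0.2  ]
lolly 0.25 [ 0.569 -0.363  0.25 ] [ 0.618 -0.408  0.25 ]
```

```bash
cat >> h.py <<'E'
def plan(p0,R0,p1,R1,n,dig=1,order='pre'):
    """n equal rows. returns rows (turn deg, shift mm)"""
    w=Rn.from_matrix(R0.T@R1).as_rotvec(); step=Rn.from_rotvec(w/n).as_matrix(); dp=(p1-p0)/n*1000
    R=R0.copy();rows=[]
    for i in range(n):
        F=R if order=='pre' else R@step
        rows.append([np.round(np.degrees(w/n),dig).tolist(),np.round(F.T@dp,dig).tolist()]);R=R@step
    return rows
def now(o): return np.array(o['ee_pos']),Rn.from_euler('xyz',o['eef_rot']).as_matrix()
def Rdown(yaw): return Rn.from_euler('z',yaw).as_matrix()@np.diag([1,-1,-1.])
def show(rows,h): print('['+','.join(str([r[0],r[1],h]) for r in rows).replace(' ','')+']')
E
python3 - <<'E'
from h import *; from station import ctrl
p,R=now(ctrl.get_obs())
a=p+[0,0,.1]
show(plan(p,R,a,R,2),0.6)
show(plan(a,R,np.array([.58,-.17,.36]),Rdown(-.177),13),0.6)
E
```

```text
[[[0.0,0.0,0.0],[-0.0,-0.0,-50.0],0.6],[[0.0,0.0,0.0],[-0.0,-0.0,-50.0],0.6]]
[[[0.0,0.0,5.8],[-35.6,46.0,-2.9],0.6],[[0.0,0.0,5.8],[-30.8,49.4,-2.9],0.6],[[0.0,0.0,5.8],[-25.6,52.3,-2.9],0.6],[[0.0,0.0,5.8],[-20.2,54.6,-2.9],0.6],[[0.0,0.0,5.8],[-14.6,56.3,-2.9],0.6],[[0.0,0.0,5.8],[-8.8,57.5,-2.9],0.6],[[0.0,0.0,5.8],[-2.9,58.1,-2.9],0.6],[[0.0,0.0,5.8],[3.0,58.1,-2.9],0.6],[[0.0,0.0,5.8],[8.9,57.5,-2.9],0.6],[[0.0,0.0,5.8],[14.6,56.3,-2.9],0.6],[[0.0,0.0,5.8],[20.3,54.6,-2.9],0.6],[[0.0,0.0,5.8],[25.7,52.2,-2.9],0.6],[[0.0,0.0,5.8],[30.8,49.4,-2.9],0.6]]
```

Call:
drive_tool:
  increments:
    - [[0, 0, 0], [0, 0, -50], 0.5]
    - [[0, 0, 0], [0, 0, -50], 0.5]
    - [[0, 0, 5.8], [-36, 46, -3], 0.5]
    - [[0, 0, 5.8], [-31, 49, -3], 0.5]
    - [[0, 0, 5.8], [-26, 52, -3], 0.5]
    - [[0, 0, 5.8], [-20, 55, -3], 0.5]
    - [[0, 0, 5.8], [-15, 56, -3], 0.5]
    - [[0, 0, 5.8], [-9, 57.5, -3], 0.5]
    - [[0, 0, 5.8], [-3, 58, -3], 0.5]
    - [[0, 0, 5.8], [3, 58, -3], 0.5]
    - [[0, 0, 5.8], [9, 57.5, -3], 0.5]
    - [[0, 0, 5.8], [15, 56, -3], 0.5]
    - [[0, 0, 5.8], [20, 55, -3], 0.5]
    - [[0, 0, 5.8], [26, 52, -3], 0.5]
    - [[0, 0, 5.8], [31, 49, -3], 0.5]
    - [[0, 0, 0], [0, 0, 0], 0.5]
    - [[0, 0, 0], [0, 0, 0], 0.5]

```text
time_s: 2.28
ee_pos: [0.5801, -0.169, 0.3611]
eef_rot: [-3.141, 0.001, -0.173]
force: [0.2, 0.4, 1.0]
grip_width: 0.0473
```

Run:
```python
from h import *; from station import ctrl
o=ctrl.get_obs();p,R=now(o);print(o['time_s'],p,o['eef_rot'],o['qpos'].round(3))
c=ctrl.calibration('wrist');np.save('c1.npy',c,allow_pickle=True)
im=ctrl.camera('wrist')[:,:,::-1];cv2.imwrite('pics/w1.png',im);cv2.imwrite('pics/w1b.png',cv2.resize(im,None,fx=1.5,fy=1.5,interpolation=cv2.INTER_CUBIC))
```

```text
2.275 [ 0.58008262 -0.16895352  0.36108095] [-3.14128717e+00  7.14684150e-04 -1.73394252e-01] [-0.344  0.371  1.112  0.     1.659 -0.171]
```

View pics/w1b.png

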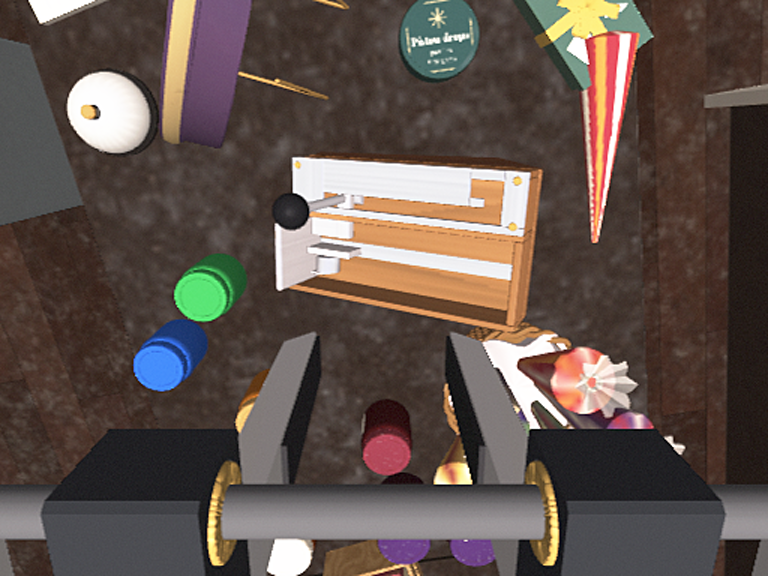

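Run:
```python
import cv2
im=cv2.imread("pics/w1.png");c=im[98:218,178:368];cv2.imwrite("pics/w1c.png",cv2.resize(c,None,fx=4.2,fy=4.2,interpolation=cv2.INTER_CUBIC))
```

```text
(no output)
```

View pics/w1c.png

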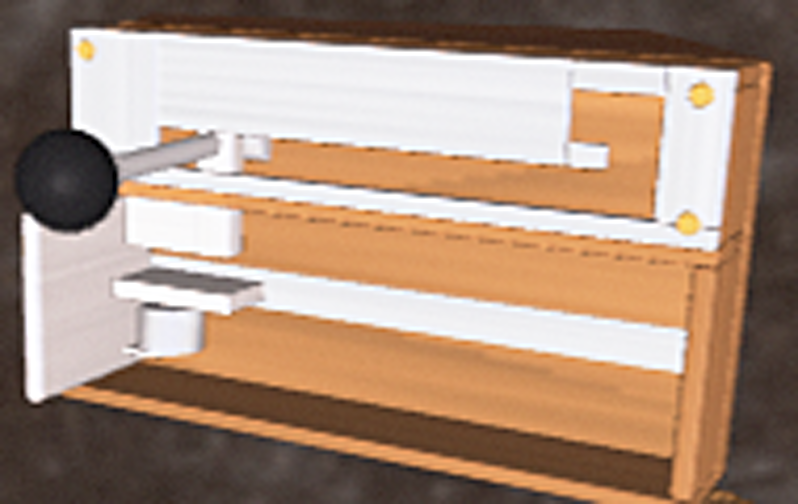

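Run:
```python
from h import *; from station import ctrl
c1=np.load('c1.npy',allow_pickle=True).item()
t=ctrl.calibration('top');tr0=np.load('tr0.npy')
d=lambda u,v:(178+(u+.5)/4.2-.5,98+(v+.5)/4.2-.5)
P=[[40,46,88],[174.5,70,38],[174.5,40.5,38],[151.5,70,38],[161.5,57.5,38],[161.5,51.5,38],[184,-30,0],[3,-28,62]]
U=[d(65,179),d(663,95),d(655,218),d(573,90),d(607,147),d(605,167),d(672,458),d(28,402)]
x,r=fit([(c1,P,U)],tr0);print(x.round(4));print((r.reshape(-1,2)*4.2).round(1))
d2=lambda u,v:(178+u/7.5-.4,118+v/7.5-.4)
P1=[[40,46,88],[174.5,40.5,38],[174.5,70,38],[151.5,70,38]]
U1=[d2(106,467),d2(178,97),d2(105,92),d2(98,142)]
x2,r=fit([(c1,P,U),(t,P1,U1)],x);print(x2.round(4));print((r.reshape(-1,2)).round(1))
np.save('tr1.npy',x)
for p in ([0,77,38],[0,35,38],[184,35,34],[0,-35,34],[184,-35,34],[184,-30,34]): print(p,((proj(c1,tw(x,p))[0]-[178,98])*4.2).round())
```

```text
[ 0.5165 -0.1765  0.0638 -0.2065]
[[  5.3 -10. ]
 [ -2.    3.1]
 [ -6.1   3.6]
 [ -5.7   1. ]
 [ -4.2  -0.7]
 [ -4.3   4. ]
 [ 22.4   0.5]
 [ -3.1  -2. ]]
[ 0.5165 -0.176   0.066  -0.2058]
[[ 0.8 -2.5]
 [-0.1  0.4]
 [-1.1  0.7]
 [-1.1 -0.1]
 [-0.7 -0.4]
 [-0.8  0.7]
 [ 5.7  0.3]
 [-1.2 -0.3]
 [-0.   0.7]
 [ 1.2  1.3]
 [ 0.9  0.2]
 [ 1.   1.3]]
[0, 77, 38] [59. 26.]
[0, 35, 38] [ 61. 172.]
[184, 35, 34] [688. 244.]
[0, -35, 34] [ 73. 396.]
[184, -35, 34] [660. 513.]
[184, -30, 34] [661. 495.]
```

Run:
```python
from h import *; from station import ctrl
c1=np.load('c1.npy',allow_pickle=True).item()
t=ctrl.calibration('top');tr0=np.load('tr0.npy')
d=lambda u,v:(178+(u+.5)/4.2-.5,98+(v+.5)/4.2-.5)
d2=lambda u,v:(178+u/7.5-.4,118+v/7.5-.4)
P=[[40,46,88],[174.5,70,38],[174.5,40.5,38],[151.5,70,38],[161.5,57.5,38],[161.5,51.5,38],[3,-28,62]]
U=[d(65,179),d(663,95),d(655,218),d(573,90),d(607,147),d(605,167),d(28,402)]
P1=[[40,46,88],[174.5,40.5,38],[174.5,70,38],[151.5,70,38]]
U1=[d2(106,467),d2(178,97),d2(105,92),d2(98,142)]
for v in ([(c1,P,U)],[(c1,P[1:],U[1:])],[(c1,P,U),(t,P1,U1)]):
    x,r=fit(v,tr0);print(x.round(4));print((r.reshape(-1,2)).round(1).tolist())
    for p in ([0,77,38],[0,35,38],[184,35,34],[0,-35,34],[184,-30,0]): print(p,((proj(c1,tw(x,p))[0]-[178,98])*4.2).round())
    print(tw(x,[40,46,88]))
np.save('tr1.npy',x)
```

```text
[ 0.5172 -0.1773  0.0676 -0.1934]
[[0.9, -1.1], [0.4, -0.0], [-0.2, 0.4], [-0.7, -0.3], [-0.1, -0.6], [-0.1, 0.5], [-0.3, 1.3]]
[0, 77, 38] [56. 30.]
[0, 35, 38] [ 61. 177.]
[184, 35, 34] [694. 242.]
[0, -35, 34] [ 76. 402.]
[184, -30, 0] [701. 457.]
[[ 0.52183905 -0.131369    0.16413504]]
[ 0.5176 -0.1768  0.0649 -0.2005]
[[0.5, 0.1], [-0.3, 0.3], [-0.4, -0.3], [0.0, -0.7], [0.0, 0.5], [0.2, 0.0]]
[0, 77, 38] [61. 27.]
[0, 35, 38] [ 64. 174.]
[184, 35, 34] [693. 242.]
[0, -35, 34] [ 77. 397.]
[184, -30, 0] [699. 455.]
[[ 0.52252884 -0.13086246  0.16143448]]
[ 0.5172 -0.1771  0.069  -0.1927]
[[0.6, -1.2], [0.7, -0.2], [0.1, 0.4], [-0.6, -0.5], [0.1, -0.8], [0.1, 0.4], [-0.6, 1.5], [0.1, 0.5], [0.7, 0.8], [0.4, -0.2], [0.6, 1.0]]
[0, 77, 38] [55. 29.]
[0, 35, 38] [ 60. 177.]
[184, 35, 34] [695. 242.]
[0, -35, 34] [ 75. 403.]
[184, -30, 0] [703. 457.]
[[ 0.52181454 -0.13111274  0.16559189]]
```

```bash
cat >> h.py <<'E'
def fit2(views,lines,x0,w=None):
    def ln(t,c,y,z,pts):
        a,b=proj(c,tw(t,[[10,y,z],[180,y,z]]));n=np.array([-(b-a)[1],(b-a)[0]]);n/=np.linalg.norm(n);return (np.array(pts)-a)@n
    f=lambda t: np.concatenate([(proj(c,tw(t,P))-np.array(px)).ravel() for c,P,px in views]+[ln(t,*l) for l in lines])
    r=least_squares(f,x0,loss='soft_l1',f_scale=.5);J=r.jac;s=np.sqrt(np.diag(np.linalg.inv(J.T@J)))*.5
    return r.x,f(r.x),s
E
python3 - <<'E'
from h import *; from station import ctrl
c1=np.load('c1.npy',allow_pickle=True).item()
t=ctrl.calibration('top');s=ctrl.calibration('scene');tr0=np.load('tr0.npy')
d=lambda u,v:(178+(u+.5)/4.2-.5,98+(v+.5)/4.2-.5)
d2=lambda u,v:(178+u/7.5-.4,118+v/7.5-.4)
e=lambda u,v:(222+u/8-.4,130+v/8-.4)
# knob triangulation
A=[];b=[]
for c,uv in ((c1,d(65,179)),(t,d2(106,467)),(s,e(60,183))):
    o,k=ray(c,uv);k/=np.linalg.norm(k);M=np.eye(3)-np.outer(k,k);A.append(M);b.append(M@o)
k=np.linalg.solve(sum(A),sum(b));print('knob',k,[ (proj(c,k)[0]-uv).round(1) for c,uv in ((c1,d(65,179)),(t,d2(106,467)),(s,e(60,183)))])
P=[[40,46,88],[174.5,70,38],[174.5,40.5,38],[151.5,70,38],[161.5,57.5,38],[161.5,51.5,38],[3,-28,62]]
U=[d(65,179),d(663,95),d(655,218),d(573,90),d(607,147),d(605,167),d(28,402)]
P1=[[40,46,88],[174.5,40.5,38],[174.5,70,38],[151.5,70,38]]
U1=[d2(106,467),d2(178,97),d2(105,92),d2(98,142)]
L=[(c1,77,38,[d(72,28),d(400,49),d(738,70)]),(c1,35,38,[d(718,248),d(400,211)]),(c1,-35,34,[d(80,396),d(400,450),d(660,496)])]
x,r,sd=fit2([(c1,P,U),(t,P1,U1),(s,P1[:1],[e(60,183)])],L,tr0);print(x.round(4),sd.round(4));print(r.round(1))
print(tw(x,[40,46,88]));np.save('tr1.npy',x)
E
```

```text
knob [ 0.52207477 -0.13155031  0.16621591] [array([ 0.9, -0.7]), array([0.2, 0.4]), array([ 0. , -0.2])]
[ 0.5175 -0.1764  0.0662 -0.1991] [0.0003 0.0004 0.0012 0.0029]
[ 1.5 -2.2  0.7 -0.3 -0.1  0.1 -0.4 -0.6  0.1 -1.   0.1  0.1 -0.1  0.1
  0.1  0.5  0.9  0.9  0.7 -0.1  0.9  1.  -0.1  0.7 -0.1  0.4  0.6 -0.
 -0.3 -0.9 -2.7 -3.7]
[[ 0.52242003 -0.13050129  0.16278092]]
```

Run:
```python
from h import *; from station import ctrl
x=np.load('tr1.npy');o=ctrl.get_obs();p,R=now(o)
R1=trackR(x[3])@np.diag([1,-1,-1.]);p1=tw(x,[80,30,190])[0];print(p1)
show(plan(p,R,p1,R1,4),0.5)
```

```text
[ 0.5087998  -0.14407587  0.2718232 ]
[[[-0.1,6.7,0.4],[-18.6,-2.9,22.4],0.5],[[-0.1,6.7,0.4],[-21.1,-2.9,20.1],0.5],[[-0.1,6.7,0.4],[-23.3,-2.7,17.5],0.5],[[-0.1,6.7,0.4],[-25.3,-2.6,14.6],0.5]]
```

Call:
drive_tool:
  increments:
    - [[0, 6.7, 0.4], [-18.5, -3, 22.5], 0.5]
    - [[0, 6.7, 0.4], [-21, -3, 20], 0.5]
    - [[0, 6.7, 0.4], [-23.5, -3, 17.5], 0.5]
    - [[0, 6.7, 0.4], [-25.5, -2.5, 14.5], 0.5]
    - [[0, 0, 0], [0, 0, 0], 0.5]
    - [[0, 0, 0], [0, 0, 0], 0.5]

```text
time_s: 3.08
ee_pos: [0.5095, -0.1437, 0.2737]
eef_rot: [-3.135, -0.47, -0.202]
force: [-0.2, -0.2, 0.4]
grip_width: 0.0472
```

Run:
```python
from h import *; from station import ctrl
o=ctrl.get_obs();p,R=now(o);print(o['time_s'],p,o['eef_rot'],o['qpos'].round(3))
c=ctrl.calibration('wrist');np.save('c2.npy',c,allow_pickle=True)
im=ctrl.camera('wrist')[:,:,::-1];cv2.imwrite('pics/w2.png',im);cv2.imwrite('pics/w2b.png',cv2.resize(im,None,fx=1.5,fy=1.5,interpolation=cv2.INTER_CUBIC))
x=np.load('tr1.npy');print(proj(c,tw(x,[[0,0,0],[184,0,0],[40,46,88],[174,77,38]])))
```

```text
3.075 [ 0.50947617 -0.14373021  0.27365262] [-3.13507337 -0.46967342 -0.2024974 ] [-0.387 -0.028  1.837  0.117  0.874 -0.241]
[[179.83316831 194.31349781]
 [350.9063337  193.97521795]
 [203.13941683 171.93928395]
 [357.32252434 125.39767809]]
```

View pics/w2b.png

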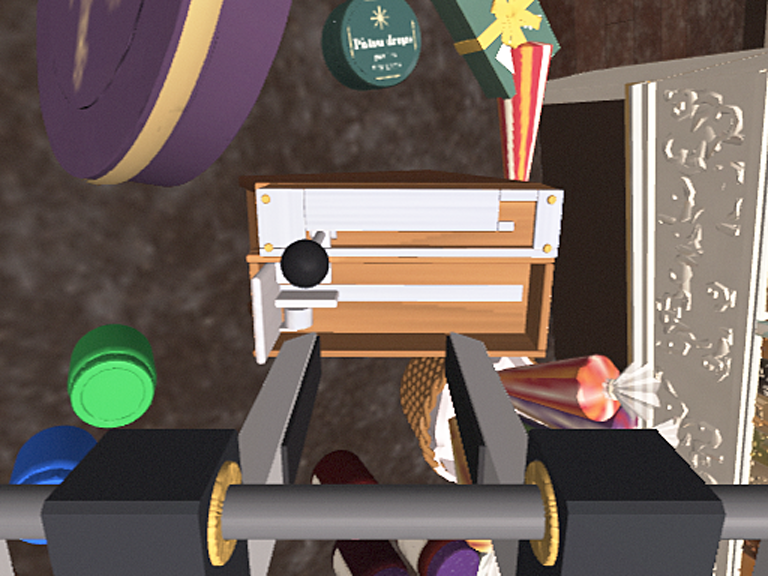

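Run:
```python
import cv2
im=cv2.imread("pics/w2.png");c=im[114:244,160:380];cv2.imwrite("pics/w2c.png",cv2.resize(c,None,fx=3.6,fy=3.6,interpolation=cv2.INTER_CUBIC))
```

```text
(no output)
```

View pics/w2c.png

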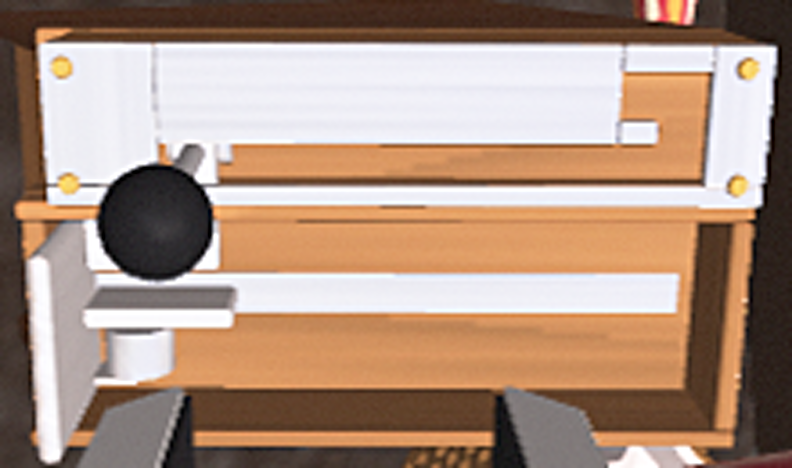

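Run:
```python
from h import *; from station import ctrl
c1=np.load('c1.npy',allow_pickle=True).item();c2=np.load('c2.npy',allow_pickle=True).item()
t=ctrl.calibration('top');s=ctrl.calibration('scene');tr0=np.load('tr1.npy')
d=lambda u,v:(178+(u+.5)/4.2-.5,98+(v+.5)/4.2-.5)
g=lambda u,v:(160+(u+.5)/3.6-.5,114+(v+.5)/3.6-.5)
d2=lambda u,v:(178+u/7.5-.4,118+v/7.5-.4)
e=lambda u,v:(222+u/8-.4,130+v/8-.4)
P=[[40,46,88],[174.5,70,38],[174.5,40.5,38],[151.5,70,38],[161.5,57.5,38],[161.5,51.5,38],[3,-28,62]]
U=[d(65,179),d(663,95),d(655,218),d(573,90),d(607,147),d(605,167),d(28,402)]
U2=[g(156,222),g(714,72),g(704,184),g(621,72),g(658,122),g(656,143)]
P1=[[40,46,88],[174.5,40.5,38],[174.5,70,38],[151.5,70,38]]
U1=[d2(106,467),d2(178,97),d2(105,92),d2(98,142)]
L1=[(c1,77,38,[d(72,28),d(400,49),d(738,70)]),(c1,35,38,[d(718,248),d(400,211)])]
L2=[(c2,77,38,[g(40,43),g(400,44),g(777,46)]),(c2,35,38,[g(48,206),g(400,206),g(762,207)]),(c2,-35,34,[g(200,446),g(350,446),g(480,446)])]
for name,V,L in (('c2',[(c2,P[:6],U2)],L2),('both',[(c1,P,U),(c2,P[:6],U2)],L1+L2),('all',[(c1,P,U),(c2,P[:6],U2),(t,P1,U1),(s,P1[:1],[e(60,183)])],L1+L2)):
    x,r,sd=fit2(V,L,tr0);print(name,x.round(4),sd.round(4));print(r.round(1),tw(x,[40,46,88]))
np.save('tr2.npy',x)
R=trackR(x[3])@np.diag([1,-1,-1.])
```

```text
c2 [ 0.5173 -0.1763  0.0668 -0.202 ] [0.0005 0.0004 0.0007 0.0026]
[ 0.2 -3.3 -0.4 -0.  -0.2  0.5  0.2 -0.  -0.  -0.3  0.1  0.3 -0.2  0.
  0.6 -0.1 -0.1  0.1 -0.2 -0.2 -0.2] [[ 0.5222952  -0.13041421  0.16333134]]
both [ 0.5173 -0.1765  0.0667 -0.2007] [0.0003 0.0003 0.0005 0.0021]
[ 1.3 -2.1  0.7  0.  -0.2  0.4 -0.5 -0.4  0.1 -0.7  0.   0.5 -0.4  0.2
  0.2 -3.1 -0.4 -0.1 -0.2  0.4  0.2 -0.1 -0.1 -0.4  0.   0.2 -0.1  0.1
  0.3 -0.5 -0.6 -0.4 -0.   0.7 -0.2 -0.1  0.2 -0.2 -0.2 -0.2] [[ 0.52225587 -0.13052443  0.16331604]]
all [ 0.5173 -0.1764  0.0669 -0.2004] [0.0003 0.0003 0.0004 0.0021]
[ 1.2 -2.1  0.7 -0.  -0.2  0.4 -0.5 -0.4  0.1 -0.7  0.   0.4 -0.5  0.3
  0.2 -3.1 -0.3 -0.2 -0.1  0.4  0.3 -0.1  0.  -0.4  0.1  0.2  0.   0.5
  1.   1.   0.7 -0.1  0.9  1.  -0.1  0.5 -0.1  0.2  0.3 -0.4 -0.6 -0.4
  0.   0.7 -0.2 -0.1  0.3 -0.2 -0.2 -0.2] [[ 0.52222698 -0.13048201  0.16348513]]
```

Run:
```python
from h import *; from station import ctrl
t=ctrl.calibration('top');s=ctrl.calibration('scene')
c1=np.load('c1.npy',allow_pickle=True).item();c2=np.load('c2.npy',allow_pickle=True).item()
def tri(obs):
    A=0;b=0
    for c,uv in obs:
        o,k=ray(c,uv);k/=np.linalg.norm(k);M=np.eye(3)-np.outer(k,k);A=A+M;b=b+M@o
    k=np.linalg.solve(A,b);return k.round(3),[(proj(c,k)[0]-uv).round(1).tolist() for c,uv in obs]
print(tri([(t,(177,203)),(c1,(222/1.5,148/1.5))]))
print(tri([(t,(177,203)),(c2,(175/1.5,185/1.5))]))
print(tri([(t,(177,203)),(s,(211,155))]))
for z in (0,.1,.2): print(atz(t,(177,203),z),atz(t,(112,175),z),atz(t,(130,168),z))
```

```text
(array([ 0.465, -0.079,  0.104]), [[1.3, -0.7], [-2.6, -2.9]])
(array([ 0.467, -0.081,  0.134]), [[0.0, -2.3], [-9.1, 1.9]])
(array([ 0.463, -0.093,  0.164]), [[1.6, -1.8], [-2.0, -0.0]])
[ 0.47114333 -0.05185706  0.        ] [ 5.70398755e-01  1.67344032e-01 -2.22044605e-16] [0.59261917 0.10688995 0.        ]
[ 0.46312402 -0.07391087  0.1       ] [0.55408876 0.12698064 0.1       ] [0.57445313 0.07157621 0.1       ]
[ 0.4551047  -0.09596468  0.2       ] [0.53777877 0.08661724 0.2       ] [0.5562871  0.03626246 0.2       ]
```

```bash
cat >> h.py <<'E'
TR=np.array([0.5173,-0.1764,0.0668,-0.2007])
def intrack(p): return (np.asarray(p)-TR[:3])@trackR(TR[3])*1000
E
python3 - <<'E'
from h import *; from station import ctrl
o=ctrl.get_obs();p,R=now(o);R1=trackR(TR[3])@np.diag([1,-1,-1.])
print(intrack(p))
a=tw(TR,[40,43.5,130])[0];b=tw(TR,[40,43.5,86])[0]
show(plan(p,R,a,R1,2),.5);show(plan(a,R1,b,R1,2),.5)
E
```

```text
[ 81.63314814  30.28704194 190.56444657]
[[[-0.2,0.0,-0.1],[-20.8,-6.4,30.3],0.5],[[-0.2,0.0,-0.1],[-20.8,-6.5,30.3],0.5]]
[[[0.0,0.0,0.0],[0.0,-0.0,22.0],0.5],[[0.0,0.0,0.0],[0.0,-0.0,22.0],0.5]]
```

Call:
drive_tool:
  increments:
    - [[-0.2, 0, -0.1], [-21, -6.5, 30.5], 0.5]
    - [[-0.2, 0, -0.1], [-21, -6.5, 30], 0.5]
    - [[0, 0, 0], [0, 0, 22], 0.5]
    - [[0, 0, 0], [0, 0, 22], 0.5]
    - [[0, 0, 0], [0, 0, 0], 0.5]
    - [[0, 0, 0], [0, 0, 0], 0.5]
  squeeze: 25

```text
time_s: 3.88
ee_pos: [0.5215, -0.1332, 0.1607]
eef_rot: [3.14, -0.469, -0.2]
force: [0.8, -0.3, -0.6]
grip_width: 0.047
```

Run:
```python
from h import *; from station import ctrl
o=ctrl.get_obs();p,R=now(o);print(o['time_s'],intrack(p),o['force'])
im=ctrl.camera('wrist')[:,:,::-1];cv2.imwrite('pics/w3.png',cv2.resize(im,None,fx=1.5,fy=1.5))
```

```text
3.875 [38.63412328 43.21714972 85.72513806] [ 0.76092395 -0.34971169 -0.62652547]
```

View pics/w3.png

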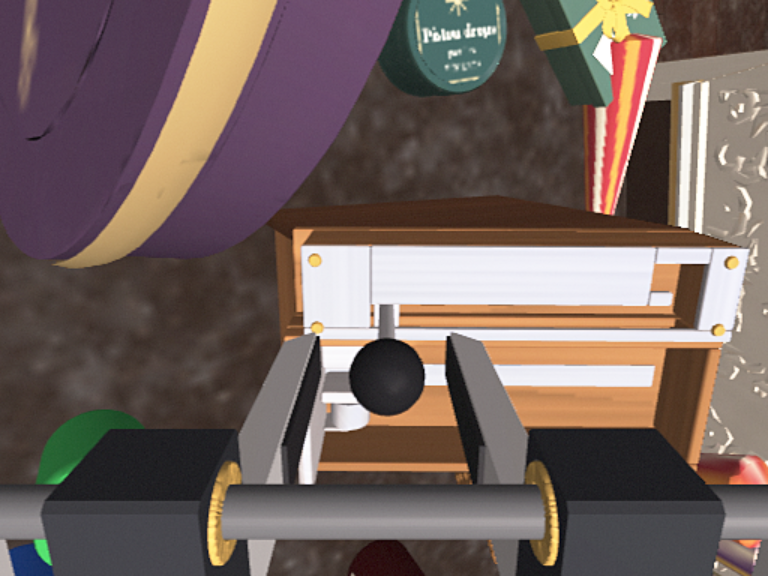

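The ball knob at (387,376) sits midway between the fingertips, so I'll close on it and draw back.

Call:
drive_tool:
  increments:
    - [[0, 0, 0], [0, 0, 0], 0.1]
    - [[0, 0, 0], [0, 0, 0], 0.1]
    - [[0, 0, 0], [0, 0, 0], 0.1]
    - [[0, 0, 0], [20, 0, 0], 0.1]
    - [[0, 0, 0], [25, 0, 0], 0.1]
    - [[0, 0, 0], [25, 0, 0], 0.1]
    - [[0, 0, 0], [25, 0, 0], 0.1]
    - [[0, 0, 0], [20, 0, 0], 0.1]
    - [[0, 0, 0], [12, 0, 0], 0.1]
    - [[0, 0, 0], [0, 0, 0], 0.1]
    - [[0, 0, 0], [0, 0, 0], 0.1]
  squeeze: 25

```text
time_s: 5.3
ee_pos: [0.6314, -0.1556, 0.2173]
eef_rot: [3.14, -0.466, -0.2]
force: [-11.3, 0.9, 7.4]
grip_width: 0.0247
```

Run:
```python
from h import *; from station import ctrl
o=ctrl.get_obs();p,R=now(o);print(o['time_s'],intrack(p),o['force']@trackR(TR[3]),o['grip_width'])
im=ctrl.camera('wrist')[:,:,::-1];cv2.imwrite('pics/w4.png',cv2.resize(im,None,fx=1.5,fy=1.5))
```

```text
5.3 [164.29965714  43.17471671  85.21643236] [-6.6687925  -1.34569651 11.7446117 ] 0.02468218271613466
```

View pics/w4.png

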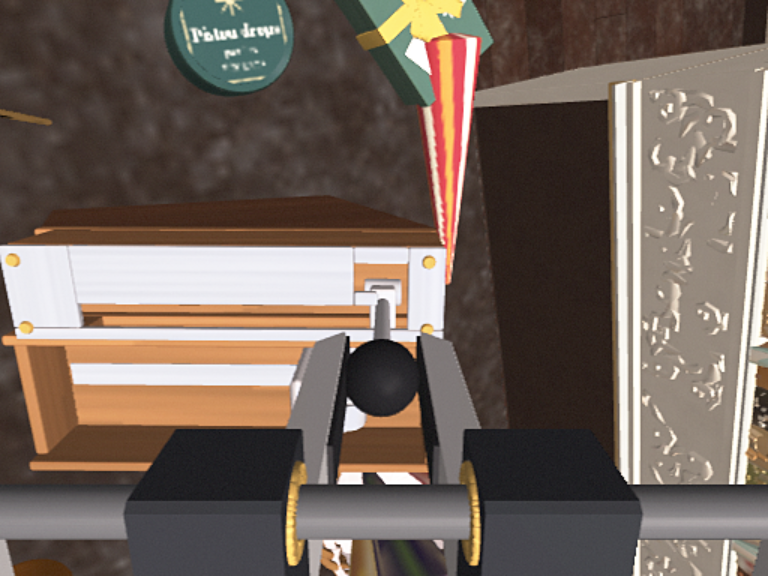

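Call:
drive_tool:
  increments:
    - [[0, 0, 0], [4, 0, 0], 0.1]
    - [[0, 0, 0], [0, 0, 0], 0.1]
    - [[0, 0, 0], [0, -10, 0.2], 0.1]
    - [[0, 0, 0], [0, -10, 1.5], 0.1]
    - [[0, 0, 0], [0, -10, 2.5], 0.1]
    - [[0, 0, 0], [0, -10, 3.8], 0.1]
    - [[0, 0, 0], [0, 0, 0], 0.1]
    - [[0, 0, 0], [0, 0, 0], 0.1]

```text
time_s: 6.35
ee_pos: [0.6459, -0.1174, 0.2103]
eef_rot: [3.14, -0.464, -0.2]
force: [-8.2, 1.9, -0.4]
grip_width: 0.0247
```

Run:
```python
from h import *; from station import ctrl
o=ctrl.get_obs();p,R=now(o);print(o['time_s'],intrack(p),o['force']@trackR(TR[3]),o['grip_width'])
im=ctrl.camera('wrist')[:,:,::-1];cv2.imwrite('pics/w5.png',cv2.resize(im,None,fx=1.5,fy=1.5))
```

```text
6.35 [166.98353782  83.4910736   75.97074064] [-7.66727994  0.26551698  3.41842508] 0.02471344703576171
```

View pics/w5.png

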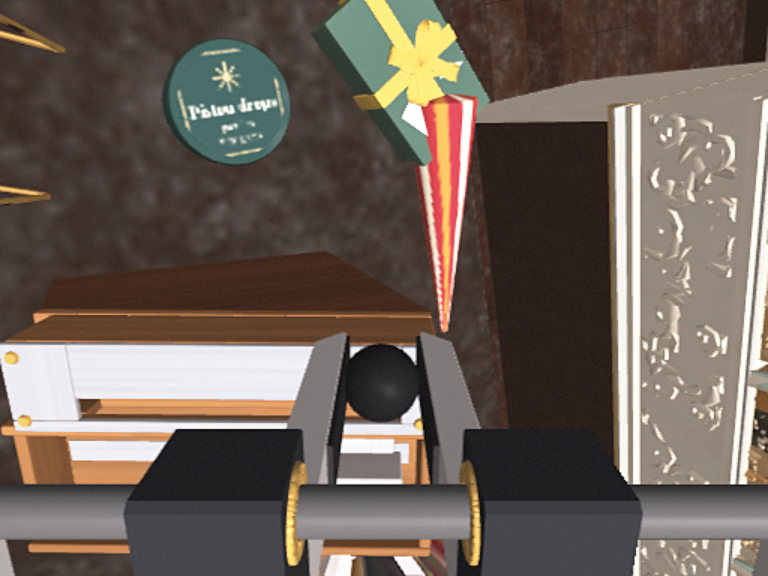

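Call:
drive_tool:
  increments:
    - [[0, 0, 0], [-5, 0, 0], 0.1]
    - [[0, 0, 0], [-5, 0, 0], 0.1]
    - [[0, 0, 0], [-3, 0, 0], 0.1]
    - [[0, 0, 0], [0, 0, 0], 0.1]
    - [[0, 0, 0], [0, 0, 0], 0.3]
    - [[0, 0, 0], [0, 0, 0], 0.5]
    - [[0, 0, 0], [0, 0, 0], 0.5]

```text
time_s: 7.28
ee_pos: [0.6359, -0.1156, 0.2059]
eef_rot: [3.14, -0.468, -0.2]
force: [-0.6, -0.5, -0.0]
grip_width: 0.0445
```

Run:
```python
from h import *; from station import ctrl
o=ctrl.get_obs();p,R=now(o);print(o['time_s'],intrack(p),o['force']@trackR(TR[3]),o['grip_width'])
im=ctrl.camera('wrist')[:,:,::-1];cv2.imwrite('pics/w6.png',cv2.resize(im,None,fx=1.5,fy=1.5))
```

```text
7.275 [155.88391582  83.22843864  76.74122872] [-0.4970344  -0.58386038  0.20699898] 0.044456087813555444
```

View pics/w6.png

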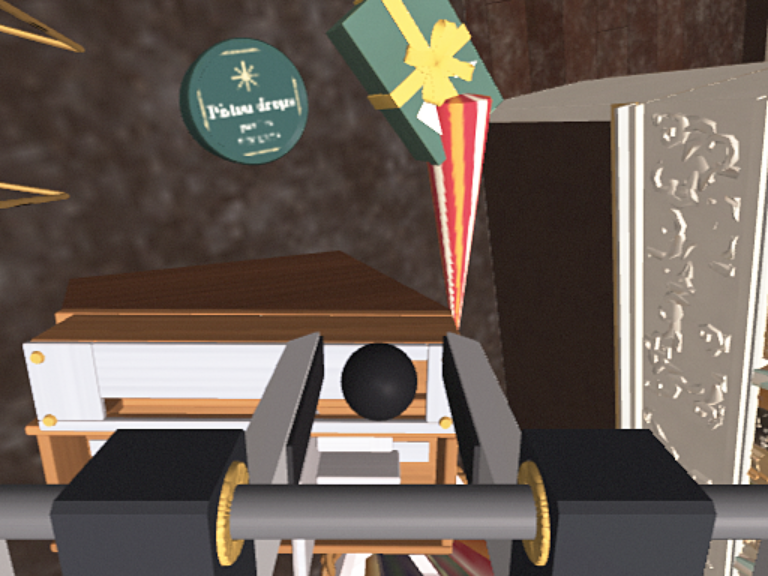

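Run:
```python
from h import *; from station import ctrl
o=ctrl.get_obs();p,R=now(o)
a=p+trackR(TR[3])[:,2]*.1;print(a)
R2=Rdown(1.370);b=np.array([.427,-.342,.26])
print(np.linalg.norm(b-a))
show(plan(p,R,a,R,3),.5);show(plan(a,R,b,R2,10),.8)
```

```text
[ 0.59132241 -0.10653984  0.2949817 ]
0.2892525889295601
[[[0.0,0.0,0.0],[-0.1,0.0,-33.3],0.5],[[0.0,0.0,0.0],[-0.1,0.0,-33.3],0.5],[[0.0,0.0,0.0],[-0.1,0.0,-33.3],0.5]]
[[[2.1,-2.1,-8.8],[-11.8,26.3,-2.0],0.8],[[2.1,-2.1,-8.8],[-15.7,24.1,-2.4],0.8],[[2.1,-2.1,-8.8],[-19.3,21.3,-2.6],0.8],[[2.1,-2.1,-8.8],[-22.5,18.0,-2.6],0.8],[[2.1,-2.1,-8.8],[-25.1,14.3,-2.3],0.8],[[2.1,-2.1,-8.8],[-27.0,10.2,-1.8],0.8],[[2.1,-2.1,-8.8],[-28.3,5.9,-1.1],0.8],[[2.1,-2.1,-8.8],[-28.9,1.4,-0.2],0.8],[[2.1,-2.1,-8.8],[-28.8,-3.0,0.9],0.8],[[2.1,-2.1,-8.8],[-27.9,-7.3,2.2],0.8]]
```

Call:
drive_tool:
  increments:
    - [[0, 0, 0], [0, 0, -20], 0.5]
    - [[0, 0, 0], [0, 0, -40], 0.5]
    - [[0, 0, 0], [0, 0, -40], 0.5]
    - [[2.1, -2.1, -8.8], [-12, 26, -2], 0.8]
    - [[2.1, -2.1, -8.8], [-15.5, 24, -2.5], 0.8]
    - [[2.1, -2.1, -8.8], [-19.5, 21.5, -2.5], 0.8]
    - [[2.1, -2.1, -8.8], [-22.5, 18, -2.5], 0.8]
    - [[2.1, -2.1, -8.8], [-25, 14.5, -2.5], 0.8]
    - [[2.1, -2.1, -8.8], [-27, 10, -2], 0.8]
    - [[2.1, -2.1, -8.8], [-28.5, 6, -1], 0.8]
    - [[2.1, -2.1, -8.8], [-29, 1.5, 0], 0.8]
    - [[2.1, -2.1, -8.8], [-29, -3, 1], 0.8]
    - [[2.1, -2.1, -8.8], [-28, -7.5, 2], 0.8]
    - [[0, 0, 0], [0, 0, 0], 0.8]
    - [[0, 0, 0], [0, 0, 0], 0.8]

```text
time_s: 9.2
ee_pos: [0.4267, -0.3413, 0.2609]
eef_rot: [3.14, 0.0, 1.364]
force: [-0.6, -0.5, 0.3]
grip_width: 0.0751
```

Run:
```python
from h import *; from station import ctrl
o=ctrl.get_obs();p,R=now(o);print(o['time_s'],p,o['eef_rot'],o['qpos'].round(2))
c=ctrl.calibration('wrist');np.save('c3.npy',c,allow_pickle=True)
im=ctrl.camera('wrist')[:,:,::-1];cv2.imwrite('pics/w7.png',im);cv2.imwrite('pics/w7b.png',cv2.resize(im,None,fx=1.5,fy=1.5))
t=ctrl.camera('top')[:,:,::-1];cv2.imwrite('pics/t7.png',cv2.resize(t[100:220,150:310],None,fx=5,fy=5,interpolation=cv2.INTER_CUBIC))
```

```text
9.2 [ 0.42667438 -0.34132874  0.26094549] [3.14000440e+00 2.95617976e-04 1.36358527e+00] [-0.74  0.26  1.48  0.    1.4  -2.11]
```

View pics/w7b.png

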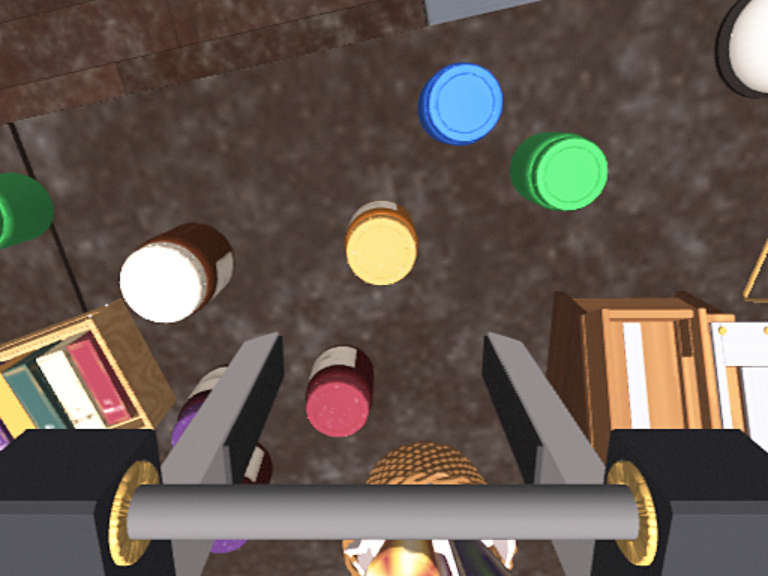

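View pics/t7.png

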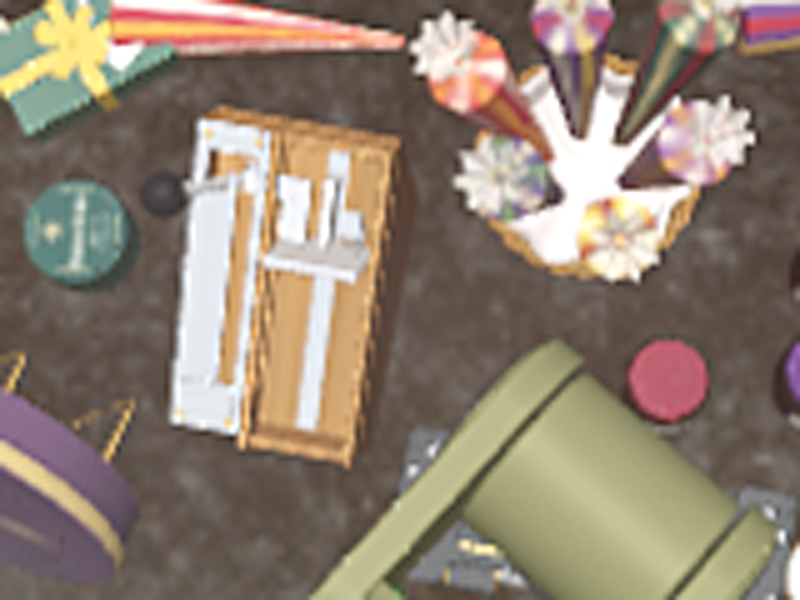

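Run:
```python
from h import *
im=cv2.imread('pics/w7.png');a=cv2.resize(im[120:300,190:300],None,fx=3.3,fy=3.3,interpolation=cv2.INTER_CUBIC)
cv2.imwrite('pics/w7c.png',a)
c3=np.load('c3.npy',allow_pickle=True).item()
for n,uv,z,r in (('amber',(382/1.5,249/1.5),.075,36/1.5),('dark',(339/1.5,403/1.5),.07,34/1.5),('white',(163/1.5,281/1.5),.082,43/1.5)):
    p=atz(c3,uv,z);q=atz(c3,(uv[0]+r,uv[1]),z);print(n,p.round(4),2*np.linalg.norm(p-q))
```

```text
amber [ 0.4244 -0.3426  0.075 ] 0.0496622972914876
dark [ 0.537  -0.3999  0.07  ] 0.05207090974768722
white [ 0.4139 -0.4945  0.082 ] 0.0592027509777119
```

View pics/w7c.png

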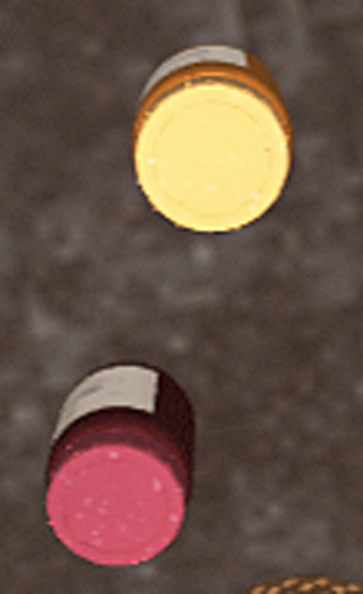

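Run:
```python
from h import *; from station import ctrl
c3=np.load('c3.npy',allow_pickle=True).item();t=ctrl.calibration('top')
g=lambda u,v:(190+(u+.5)/3.3-.5,120+(v+.5)/3.3-.5)
for n,uv,z,r in (('amber',g(212,157),.075,77/3.3),('dark',g(116.5,505),.07,70/3.3)):
    p=atz(c3,uv,z);q=atz(c3,(uv[0]+r,uv[1]),z);print(n,p.round(4),2*np.linalg.norm(p-q))
print('dark top',atz(t,(150+668/5-.4,100+381/5-.4),.07))
o=ctrl.get_obs();p,R=now(o)
b=atz(c3,g(212,157),.075);b[2]=.062-.002+0;R2=Rdown(1.370);a=b+[0,0,.06]
show(plan(p,R,a,R2,4),.8);show(plan(a,R2,b,R2,3),.8)
```

```text
amber [ 0.4255 -0.3437  0.075 ] 0.04833271919322158
dark [ 0.5418 -0.4023  0.07  ] 0.0489101838543805
dark top [ 0.54268954 -0.40000714  0.07      ]
[[[0.0,0.0,-0.1],[-0.6,-0.2,35.2],0.8],[[0.0,0.0,-0.1],[-0.6,-0.2,35.2],0.8],[[0.0,0.0,-0.1],[-0.6,-0.2,35.2],0.8],[[0.0,0.0,-0.1],[-0.6,-0.2,35.2],0.8]]
[[[0.0,0.0,0.0],[0.0,0.0,20.0],0.8],[[0.0,0.0,0.0],[0.0,0.0,20.0],0.8],[[0.0,0.0,0.0],[0.0,0.0,20.0],0.8]]
```

Call:
drive_tool:
  increments:
    - [[0, 0, -0.1], [-0.6, -0.2, 35], 0.8]
    - [[0, 0, -0.1], [-0.6, -0.2, 35], 0.8]
    - [[0, 0, -0.1], [-0.6, -0.2, 35], 0.8]
    - [[0, 0, -0.1], [-0.6, -0.2, 36], 0.8]
    - [[0, 0, 0], [0, 0, 25], 0.8]
    - [[0, 0, 0], [0, 0, 20], 0.8]
    - [[0, 0, 0], [0, 0, 15], 0.8]
    - [[0, 0, 0], [0, 0, 0], 0.8]
    - [[0, 0, 0], [0, 0, 0], 0.4]
    - [[0, 0, 0], [0, 0, 0], 0.4]
    - [[0, 0, 0], [0, 0, 0], 0.4]
    - [[0, 0, 0], [0, 0, 0], 0.4]
  squeeze: 45

```text
time_s: 10.8
ee_pos: [0.4254, -0.3444, 0.0598]
eef_rot: [3.141, 0.001, 1.373]
force: [-0.5, 2.6, 6.3]
grip_width: 0.0526
```

Run:
```python
from h import *; from station import ctrl
o=ctrl.get_obs();p,R=now(o);print(o['time_s'],p,o['eef_rot'],o['force'],o['grip_width'])
c=ctrl.calibration('wrist');np.save('c4.npy',c,allow_pickle=True)
im=ctrl.camera('wrist')[:,:,::-1];cv2.imwrite('pics/w8.png',im);cv2.imwrite('pics/w8b.png',cv2.resize(im,None,fx=1.5,fy=1.5))
```

```text
10.8 [ 0.42540041 -0.34435085  0.05975753] [3.14070656e+00 9.17927424e-04 1.37332651e+00] [-0.48208847  2.62630662  6.26599702] 0.0526148555097413
```

View pics/w8b.png

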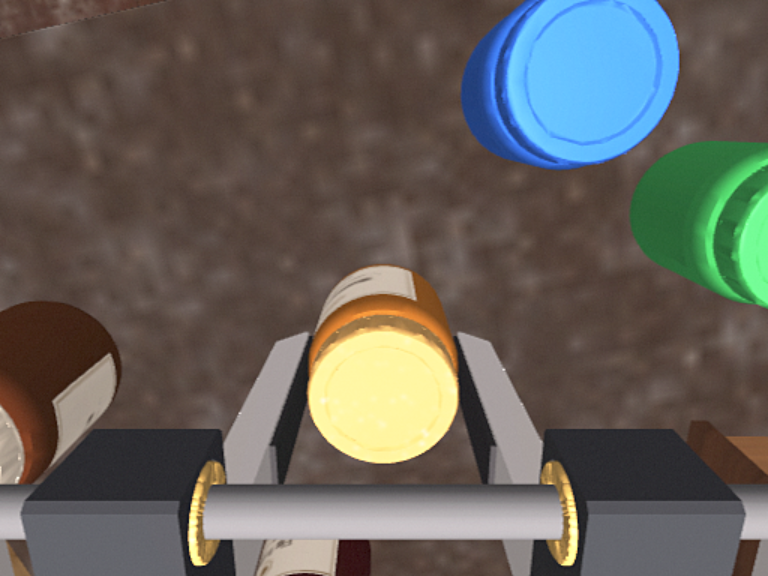

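Run:
```python
from h import *; from station import ctrl
o=ctrl.get_obs();p,R=now(o);c4=np.load('c4.npy',allow_pickle=True).item()
im=cv2.imread('pics/w8.png');cv2.imwrite('pics/w8c.png',cv2.resize(im[170:330,190:320],None,fx=4,fy=4,interpolation=cv2.INTER_CUBIC))
q=atz(c4,(383/1.5,397.5/1.5),.075);print(q,R.T@(q-p)*1000)
```

```text
[ 0.42490426 -0.34549201  0.075     ] [ -1.1915886   -0.23360223 -15.23407866]
```

View pics/w8c.png

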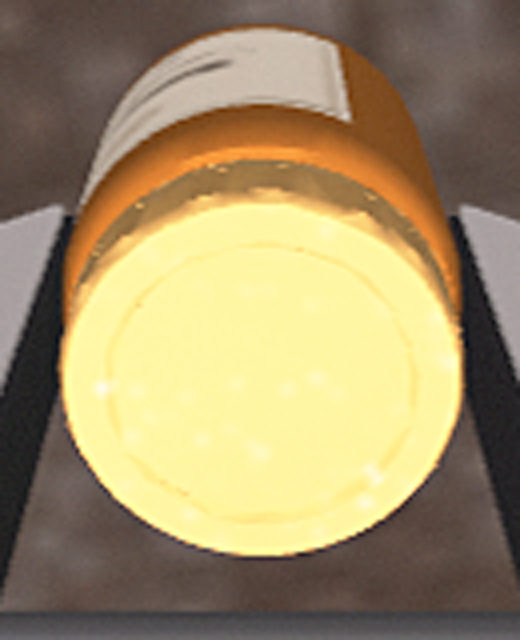

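```bash
cat >> h.py <<'E'
def Rplace(): 
    T=trackR(TR[3]);return np.column_stack([T[:,1],T[:,0],-T[:,2]])
E
python3 - <<'E'
from h import *; from station import ctrl
o=ctrl.get_obs();p,R=now(o);a=p+[0,0,.15];b=tw(TR,[31,0,125])[0];print(b)
show(plan(a,R,b,Rplace(),5),.4)
E
```

```text
[ 0.48875706 -0.17059326  0.19224952]
[[[-5.4,0.0,0.0],[36.6,5.6,3.5],0.4],[[-5.4,0.0,0.0],[36.6,5.2,4.0],0.4],[[-5.4,0.0,0.0],[36.6,4.8,4.5],0.4],[[-5.4,0.0,0.0],[36.6,4.3,4.9],0.4],[[-5.4,0.0,0.0],[36.6,3.8,5.3],0.4]]
```

Call:
drive_tool:
  increments:
    - [[0, 0, 0], [0, 0, -20], 0.4]
    - [[0, 0, 0], [0, 0, -45], 0.4]
    - [[0, 0, 0], [0, 0, -50], 0.4]
    - [[0, 0, 0], [0, 0, -35], 0.4]
    - [[-5.4, 0, 0], [36.5, 5.5, 3.5], 0.4]
    - [[-5.4, 0, 0], [36.5, 5, 4], 0.4]
    - [[-5.4, 0, 0], [36.5, 5, 4.5], 0.4]
    - [[-5.4, 0, 0], [36.5, 4.5, 5], 0.4]
    - [[-5.4, 0, 0], [37, 4, 5.5], 0.4]
    - [[0, 0, 0], [0, 0, 0], 0.4]
    - [[0, 0, 0], [0, 0, 0], 0.4]

```text
time_s: 12.22
ee_pos: [0.4885, -0.1706, 0.1915]
eef_rot: [2.671, 0.001, 1.374]
force: [0.3, 0.5, -2.0]
grip_width: 0.0524
```

Run:
```python
from h import *; from station import ctrl
o=ctrl.get_obs();p,R=now(o);print(o['time_s'],intrack(p),o['eef_rot'],o['force'],o['grip_width']);print((R.T@Rplace()).round(3))
c=ctrl.calibration('wrist');np.save('c5.npy',c,allow_pickle=True)
im=ctrl.camera('wrist')[:,:,::-1];cv2.imwrite('pics/w9.png',im);cv2.imwrite('pics/w9b.png',cv2.resize(im,None,fx=1.5,fy=1.5))
s=ctrl.camera('scene')[:,:,::-1];cv2.imwrite('pics/s9.png',cv2.resize(s[60:240,140:340],None,fx=3.5,fy=3.5,interpolation=cv2.INTER_CUBIC))
```

```text
12.225 [ 3.04557553e+01 -3.28075597e-02  1.24428801e+02] [2.67108194e+00 8.65717530e-04 1.37358526e+00] [ 0.26305764  0.4800783  -2.04660202] 0.05243183686205608
[[ 1.    -0.004 -0.001]
 [ 0.004  1.     0.001]
 [ 0.001 -0.001  1.   ]]
```

View pics/w9b.png

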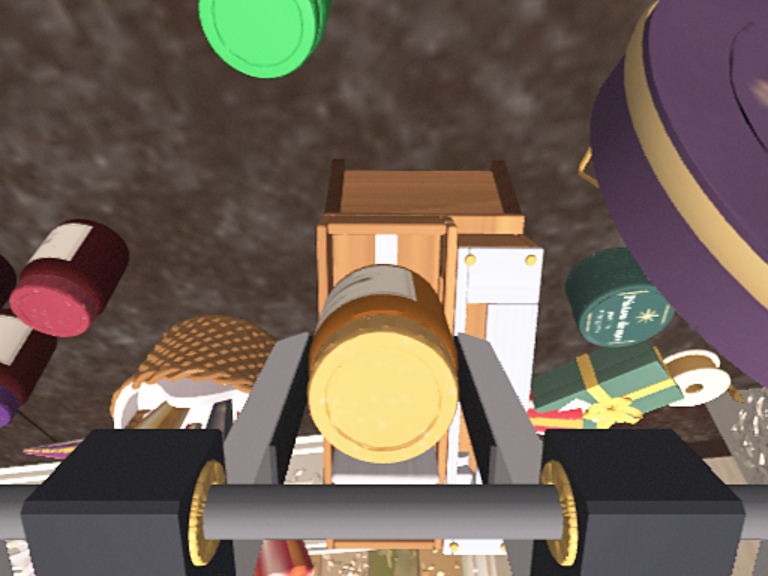

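View pics/s9.png

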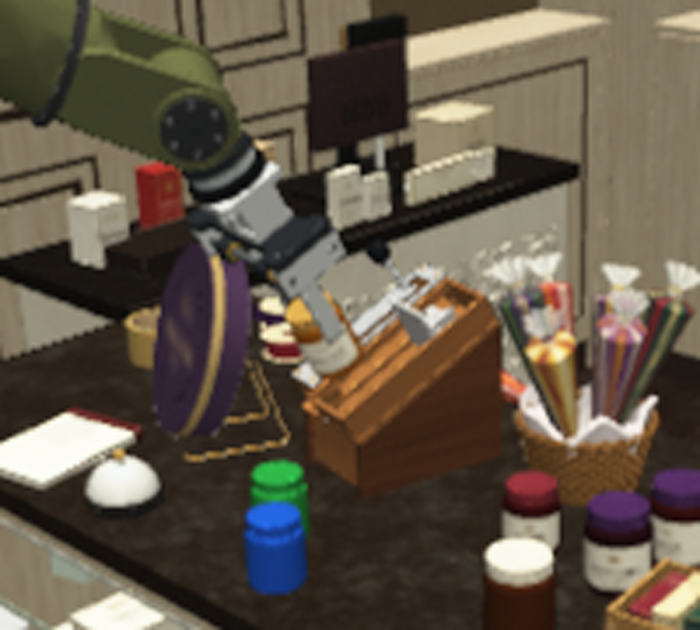

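Run:
```python
import cv2
im=cv2.imread("pics/w9.png");c=im[100:250,200:370];cv2.imwrite("pics/w9c.png",cv2.resize(c,None,fx=4,fy=4,interpolation=cv2.INTER_CUBIC))
```

```text
(no output)
```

View pics/w9c.png

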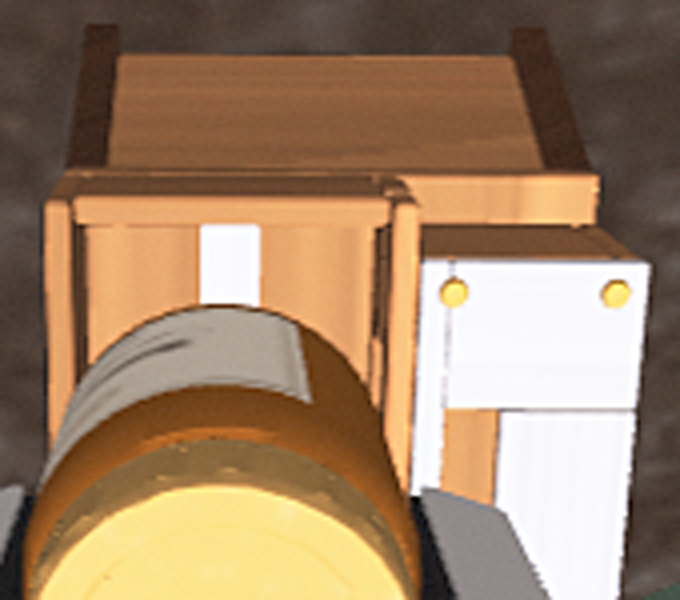

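Run:
```python
from h import *; from station import ctrl
o=ctrl.get_obs();p,R=now(o);c5=np.load('c5.npy',allow_pickle=True).item()
g=lambda u,v:np.array((200+(u+.5)/4-.5,100+(v+.5)/4-.5))
for q,uv in (([33,51.5,38],(498,409)),([33,40.5,38],(444,408))):
    a=proj(c5,tw(TR,q))[0];print(q,(g(*uv)-a).round(2))
def ln(y,z,uv):
    a,b=proj(c5,tw(TR,[[0,y,z],[100,y,z]]));v=g(*uv)[1];u=a[0]+(b[0]-a[0])*(v-a[1])/(b[1]-a[1]);return (g(*uv)[0]-u).round(2)
for y,z,uv in ((77,38,(650,270)),(77,38,(634,410)),(35,38,(422,265)),(-35,34,(45,205)),(-35,34,(51,430)),(-30,34,(72,225)),(30,34,(391,225)),(35,34,(417,225))): print(y,uv,ln(y,z,uv))
# jar lid centre predicted if jaw centred
q=p+R@np.array([0,-.0005,-.0152]);print('lid',proj(c5,q)[0],'vs meas ~',255.3)
x,r,sd=fit2([(c5,[[33,51.5,38],[33,40.5,38]],[g(498,409),g(444,408)])],[(c5,77,38,[g(650,270),g(634,410)]),(c5,35,38,[g(422,265),g(413,490)]),(c5,-35,34,[g(45,205),g(51,430)])],TR);print(x.round(4),sd,r.round(1));print((x[:3]-TR[:3])@trackR(TR[3])*1000)
```

```text
[33, 51.5, 38] [-0.1  -0.04]
[33, 40.5, 38] [ 0.83 -0.24]
77 (650, 270) 1.23
77 (634, 410) 0.46
35 (422, 265) 0.93
-35 (45, 205) 1.21
-35 (51, 430) 0.84
-30 (72, 225) 1.07
30 (391, 225) 0.24
35 (417, 225) 0.02
lid [256.87790597 264.75894547] vs meas ~ 255.3
[ 0.5174 -0.1757  0.0664 -0.2068] [0.0008702  0.00021688 0.00067446 0.00974415] [ 0.8 -0.1 -0.   0.1 -0.4  0.2  0.1 -0.6  0.   0. ]
[-0.18571528  0.74673279 -0.35784364]
```

Call:
drive_tool:
  increments:
    - [[0, 0, 0.2], [1.5, -1, 10], 0.4]
    - [[0, 0, 0], [0, 0, 15], 0.4]
    - [[0, 0, 0], [0, 0, 10], 0.4]
    - [[0, 0, 0], [0, 0, 8], 0.4]
    - [[0, 0, 0], [0, 0, 0], 0.4]

```text
time_s: 12.95
ee_pos: [0.5071, -0.1724, 0.1518]
eef_rot: [2.671, -0.001, 1.37]
force: [-0.3, -0.0, -2.8]
grip_width: 0.0526
```

Run:
```python
from h import *; from station import ctrl
o=ctrl.get_obs();p,R=now(o);print(o['time_s'],intrack(p),o['eef_rot'],o['force']@trackR(TR[3]),o['grip_width']);print((R.T@Rplace()).round(3))
im=ctrl.camera('wrist')[:,:,::-1];cv2.imwrite('pics/w10.png',cv2.resize(im[100:300,170:370],None,fx=3.5,fy=3.5,interpolation=cv2.INTER_CUBIC))
```

```text
12.95 [28.98912685  1.91432666 80.65740488] [ 2.67147515e+00 -1.31476630e-03  1.37031219e+00] [-1.56729651 -0.09826339 -2.37717144] 0.05260232111509966
[[ 1.     0.    -0.001]
 [-0.     1.     0.001]
 [ 0.001 -0.001  1.   ]]
```

View pics/w10.png

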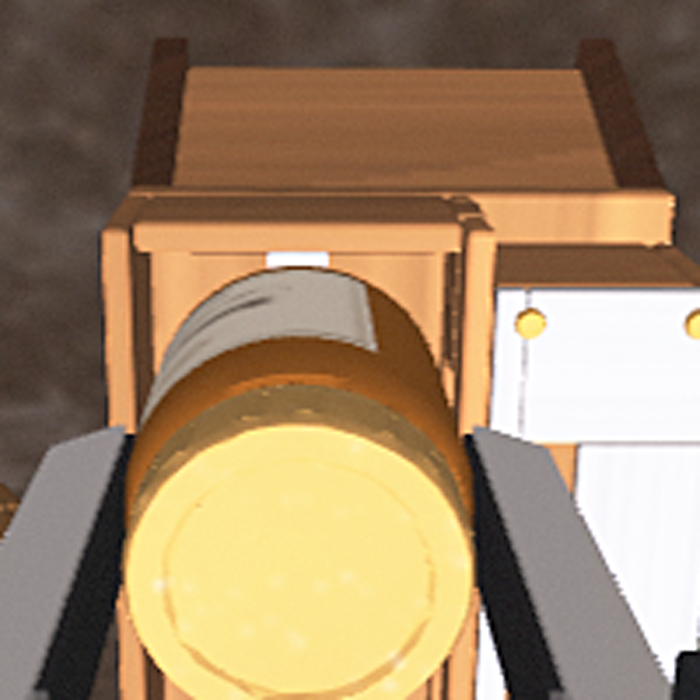

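Call:
drive_tool:
  increments:
    - [[0, 0, 0], [0, 0, 8], 0.4]
    - [[0, 0, 0], [0, 0, 6], 0.4]
    - [[0, 0, 0], [0, 0, 4], 0.4]
    - [[0, 0, 0], [0, 0, 0], 0.4]
    - [[0, 0, 0], [0, 0, 0], 0.4]

```text
time_s: 13.62
ee_pos: [0.5151, -0.174, 0.1366]
eef_rot: [2.67, -0.001, 1.37]
force: [-0.1, 0.0, -3.0]
grip_width: 0.0522
```

Run:
```python
from h import *; from station import ctrl
o=ctrl.get_obs();p,R=now(o);print(o['time_s'],intrack(p),o['force']@trackR(TR[3]),o['grip_width'])
```

```text
13.625 [29.39307566  1.87868114 63.3681649 ] [-1.4246707   0.01389737 -2.67071835] 0.052205923068195256
```

Call:
drive_tool:
  increments:
    - [[0, 0, 0], [0, 0, 1.5], 0.4]
    - [[0, 0, 0], [0, 0, 1], 0.4]
    - [[0, 0, 0], [0, 0, 0], 0.4]

```text
time_s: 14.0
ee_pos: [0.5162, -0.1743, 0.1347]
eef_rot: [2.67, -0.001, 1.37]
force: [-7.6, 2.5, 5.5]
grip_width: 0.0521
```

Run:
```python
from h import *; from station import ctrl
o=ctrl.get_obs();p,R=now(o);print(o['time_s'],intrack(p),o['force']@trackR(TR[3]),o['grip_width'])
```

```text
14.0 [29.46887389  1.86941469 61.23024349] [-4.58830913  0.91929965  8.45904619] 0.052063404479813724
```

Call:
drive_tool:
  increments:
    - [[0, 0, 0], [0, 0, 0], 0.62]
    - [[0, 0, 0], [0, 0, 0], 0.7]
    - [[0, 0, 0], [0, 0, 0], 0.7]
    - [[0, 0, 0], [0, 0, -10], 0.7]
    - [[0, 0, 0], [0, 0, -40], 0.7]
    - [[0, 0, 0], [0, 0, -50], 0.7]
    - [[0, 0, 0], [0, 0, 0], 0.7]

```text
time_s: 14.88
ee_pos: [0.4718, -0.1657, 0.2273]
eef_rot: [2.664, 0.001, 1.37]
force: [0.5, -0.7, -0.4]
grip_width: 0.0659
```

Run:
```python
from h import *; from station import ctrl
o=ctrl.get_obs();p,R=now(o);print(o['time_s'],intrack(p),p,o['force']@trackR(TR[3]),o['grip_width'])
c=ctrl.calibration('wrist');np.save('c6.npy',c,allow_pickle=True)
im=ctrl.camera('wrist')[:,:,::-1];cv2.imwrite('pics/w11.png',cv2.resize(im,None,fx=1.5,fy=1.5,interpolation=cv2.INTER_CUBIC))
s=ctrl.camera('scene')[:,:,::-1];cv2.imwrite('pics/s11.png',cv2.resize(s[90:240,180:340],None,fx=4.5,fy=4.5,interpolation=cv2.INTER_CUBIC))
```

```text
14.875 [ 31.25514887   1.45025457 164.19503617] [ 0.47183196 -0.16567007  0.22728839] [ 0.35011033 -0.59839301 -0.6075231 ] 0.06591728270142466
```

View pics/w11.png

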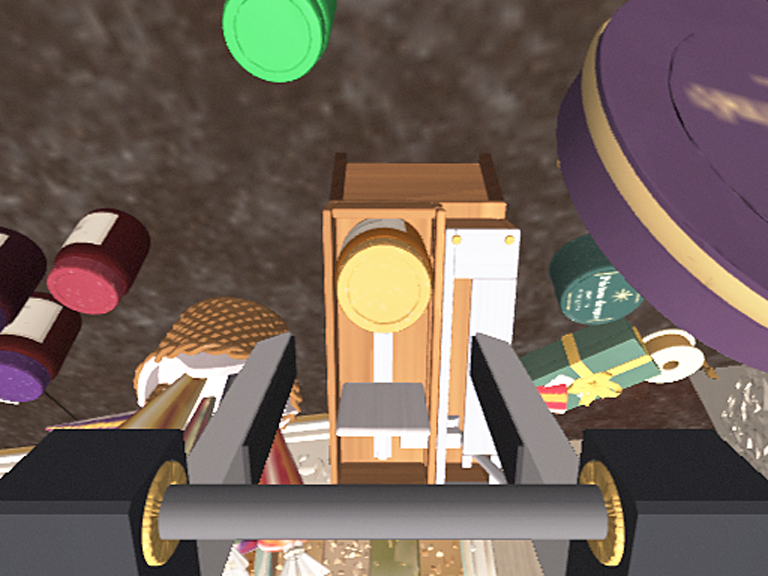

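View pics/s11.png

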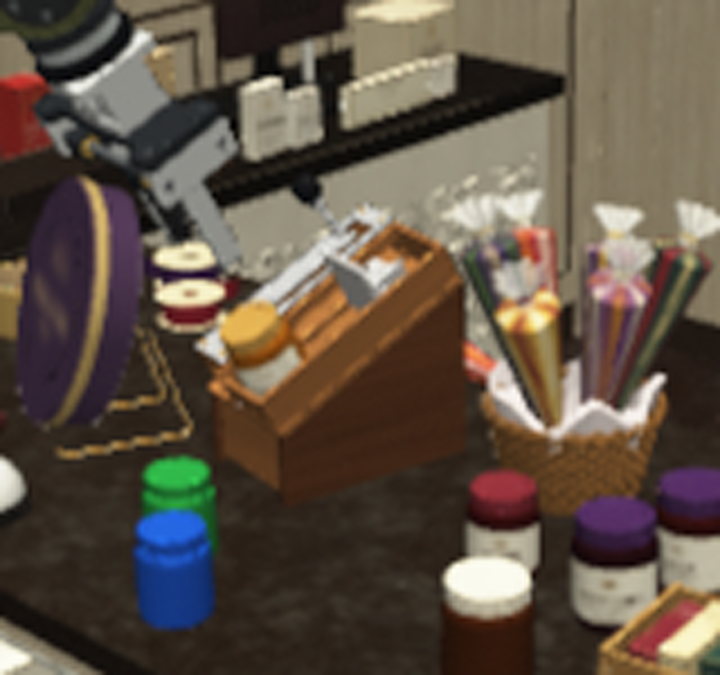

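Run:
```python
from h import *; from station import ctrl
t=ctrl.calibration('top');c6=np.load('c6.npy',allow_pickle=True).item()
T=lambda u,v:(150+u/5-.4,100+v/5-.4)
for z in (.14,.17,.2): print(z,[ (atz(t,T(*q),z)-[.542,-.401,0])[:2].round(3).tolist() for q in ((620,282),(660,235),(705,185),(755,135),(580,262),(520,240))])
# amber jar in track
o,d=ray(c6,(385/1.5,287/1.5));T_=trackR(TR[3]);a=(o-TR[:3])@T_*1000;b=d@T_*1000;k=(75-a[2])/b[2];print('amber lid track',a+k*b)
o,d=ray(c6,(384/1.5,410/1.5));b=d@T_*1000
im=cv2.imread('pics/w11.png');cv2.imwrite('pics/w11c.png',cv2.resize(im[190:500,310:540],None,fx=2.2,fy=2.2))
```

```text
0.14 [[0.05, 0.032], [0.078, 0.008], [0.107, -0.02], [0.137, -0.05], [0.063, 0.056], [0.077, 0.091]]
0.17 [[0.044, 0.034], [0.071, 0.01], [0.099, -0.017], [0.128, -0.046], [0.056, 0.057], [0.07, 0.091]]
0.2 [[0.038, 0.035], [0.064, 0.012], [0.091, -0.014], [0.119, -0.043], [0.05, 0.057], [0.063, 0.09]]
amber lid track [27.03856144  1.3678007  75.        ]
```

View pics/w11c.png

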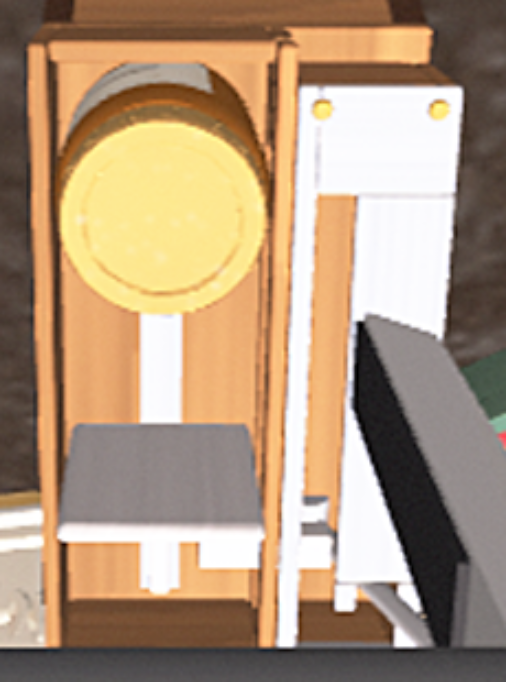

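Run:
```python
from h import *; from station import ctrl
o=ctrl.get_obs();p,R=now(o);print(o['qpos'].round(2))
R2=Rdown(np.radians(100));b=np.array([.542,-.401,.06]);h=b+[0,0,.2]
show(plan(p,R,h,R2,6),.75)
```

```text
[-0.47 -0.05  1.98  0.18  0.76 -1.94]
[[[4.5,0.8,-3.5],[-36.1,20.0,3.4],0.75],[[4.5,0.8,-3.5],[-37.3,17.9,1.4],0.75],[[4.5,0.8,-3.5],[-38.4,15.6,-0.5],0.75],[[4.5,0.8,-3.5],[-39.2,13.1,-2.2],0.75],[[4.5,0.8,-3.5],[-39.9,10.5,-3.7],0.75],[[4.5,0.8,-3.5],[-40.4,7.6,-5.0],0.75]]
```

Call:
drive_tool:
  increments:
    - [[4.5, 0.8, -3.5], [-36, 20, 3.5], 0.75]
    - [[4.5, 0.8, -3.5], [-37.5, 18, 1.5], 0.75]
    - [[4.5, 0.8, -3.5], [-38.5, 15.5, -0.5], 0.75]
    - [[4.5, 0.8, -3.5], [-39, 13, -2], 0.75]
    - [[4.5, 0.8, -3.5], [-40, 10.5, -3.5], 0.75]
    - [[4.5, 0.8, -3.5], [-40.5, 7.5, -5], 0.75]
    - [[0, 0, 0], [0, 0, 0], 0.75]
    - [[0, 0, 0], [0, 0, 0], 0.75]

```text
time_s: 15.98
ee_pos: [0.5419, -0.4006, 0.2571]
eef_rot: [-3.135, -0.0, 1.742]
force: [0.3, 0.2, 0.6]
grip_width: 0.0702
```

Run:
```python
from h import *; from station import ctrl
o=ctrl.get_obs();p,R=now(o);print(o['time_s'],p,o['eef_rot'],o['qpos'].round(2))
c=ctrl.calibration('wrist');im=ctrl.camera('wrist')[:,:,::-1];cv2.imwrite('pics/w12.png',cv2.resize(im,None,fx=1.5,fy=1.5,interpolation=cv2.INTER_CUBIC))
np.save('c7.npy',c,allow_pickle=True)
R2=Rdown(np.radians(100));b=np.array([.542,-.401,.06])
show(plan(p,R,b,R2,1),.75)
```

```text
15.975 [ 0.54186493 -0.40058857  0.25712529] [-3.13476991e+00 -7.25347684e-05  1.74241964e+00] [-0.69  0.57  1.06 -0.01  1.52 -2.43]
[[[-0.4,-0.0,-0.2],[-0.4,1.4,197.1],0.75]]
```

View pics/w12.png

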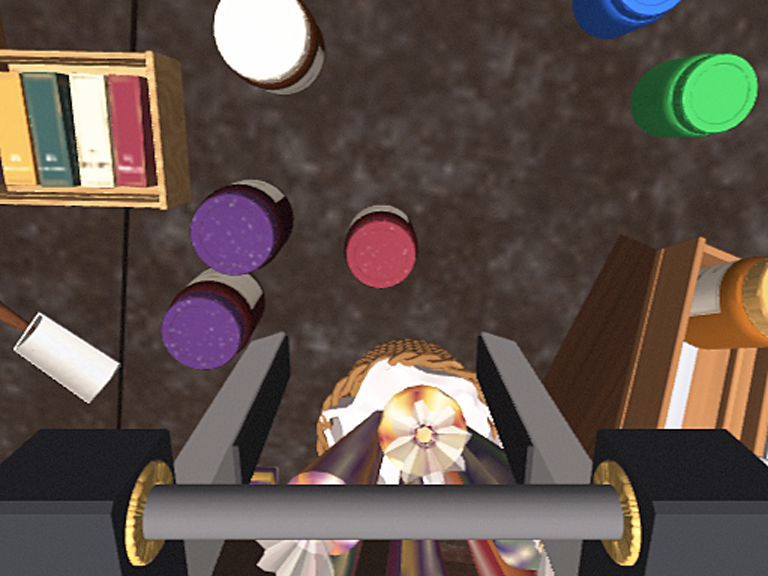

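Run:
```python
from h import *; from station import ctrl
t=ctrl.calibration('top');c7=np.load('c7.npy',allow_pickle=True).item();p,R=now(ctrl.get_obs())
obs=[(t,np.array((150+623/5-.4,100+240/5-.4))),(c7,np.array((425/1.5,434/1.5)))]
A=0;b=0
for c,uv in obs:
    o,k=ray(c,uv);k/=np.linalg.norm(k);M=np.eye(3)-np.outer(k,k);A=A+M;b=b+M@o
k=np.linalg.solve(A,b);print(k,[proj(c,k)[0]-uv for c,uv in obs])
q=np.array([.542,-.401,.06]);print('in final tool frame mm',(Rdown(1.745).T@(k-q))*1000)
for uv in ((425,482),(425,490),(380,410),(465,410)):
    for z in (k[2],): 
        w=atz(c7,np.array(uv)/1.5,z);print(uv,w.round(3),(Rdown(1.745).T@(w-q)*1000).round())
d=atz(c7,(381/1.5,253/1.5),.07);print('dark lid',d)
```

```text
[ 0.60697705 -0.36843194  0.18323589] [array([-0.12205219,  0.08881568]), array([-0.48893508,  0.24003241])]
in final tool frame mm [  20.81306037   69.63843618 -123.23588714]
(425, 482) [ 0.635 -0.362  0.183] [  22.   99. -123.]
(425, 490) [ 0.64  -0.361  0.183] [  22.  104. -123.]
(380, 410) [ 0.597 -0.394  0.183] [  -2.   55. -123.]
(465, 410) [ 0.589 -0.351  0.183] [  41.   55. -123.]
dark lid [ 0.54128182 -0.40294487  0.07      ]
```

Call:
drive_tool:
  increments:
    - [[-0.4, 0, -0.2], [-0.8, -3.5, 40], 0.75]
    - [[0, 0, 0], [0, 0, 45], 0.75]
    - [[0, 0, 0], [0, 0, 35], 0.75]
    - [[0, 0, 0], [0, 0, 25], 0.75]
    - [[0, 0, 0], [0, 0, 20], 0.75]
    - [[0, 0, 0], [0, 0, 0], 0.75]

```text
time_s: 16.77
ee_pos: [0.5381, -0.4021, 0.0932]
eef_rot: [3.141, 0.001, 1.746]
force: [0.5, 0.4, 1.4]
grip_width: 0.0704
```

Run:
```python
from h import *; from station import ctrl
o=ctrl.get_obs();p,R=now(o);print(o['time_s'],p,o['eef_rot'],o['force'])
im=ctrl.camera('wrist')[:,:,::-1];cv2.imwrite('pics/w13.png',cv2.resize(im,None,fx=1.5,fy=1.5,interpolation=cv2.INTER_CUBIC))
```

```text
16.775 [ 0.53812577 -0.40211804  0.09321889] [3.14140092e+00 6.27173246e-04 1.74634411e+00] [0.47101455 0.38019289 1.36872755]
```

View pics/w13.png

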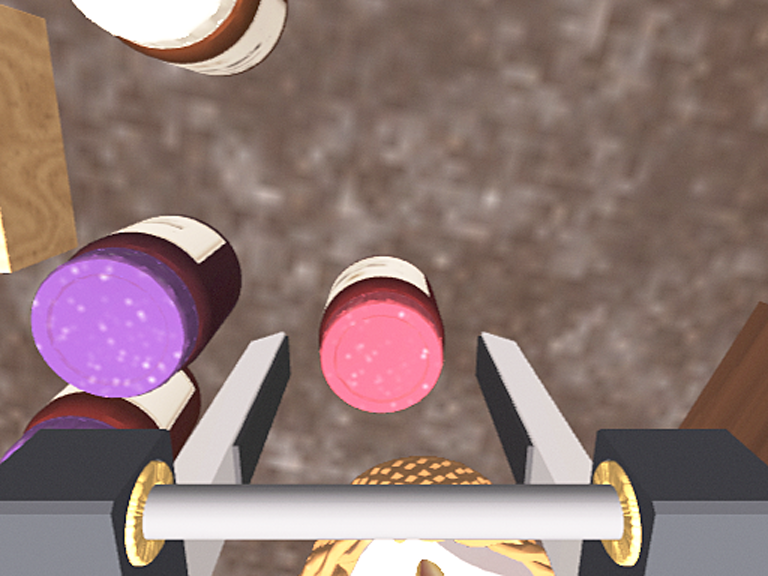

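Call:
drive_tool:
  increments:
    - [[0, 0, 0], [0, 0, 15], 0.75]
    - [[0, 0, 0], [0, 0, 12], 0.75]
    - [[0, 0, 0], [0, 0, 6], 0.75]
    - [[0, 0, 0], [0, 0, 0], 0.75]
    - [[0, 0, 0], [0, 0, 0], 0.4]
    - [[0, 0, 0], [0, 0, 0], 0.4]
    - [[0, 0, 0], [0, 0, 0], 0.4]
    - [[0, 0, 0], [0, 0, 0], 0.4]
  squeeze: 45

```text
time_s: 17.82
ee_pos: [0.5388, -0.4031, 0.0615]
eef_rot: [3.14, 0.003, 1.746]
force: [0.2, -0.7, 2.7]
grip_width: 0.0515
```

Run:
```python
from h import *; from station import ctrl
o=ctrl.get_obs();p,R=now(o);print(o['time_s'],p,o['eef_rot'],o['force'],o['grip_width'])
c=ctrl.calibration('wrist');im=ctrl.camera('wrist')[:,:,::-1];cv2.imwrite('pics/w14.png',cv2.resize(im[170:330,170:340],None,fx=4,fy=4,interpolation=cv2.INTER_CUBIC))
np.save('c8.npy',c,allow_pickle=True)
```

```text
17.825 [ 0.53879094 -0.40306467  0.06152299] [3.13984815e+00 2.58496831e-03 1.74608321e+00] [ 0.22396257 -0.72317425  2.66414999] 0.051462654404692186
```

View pics/w14.png

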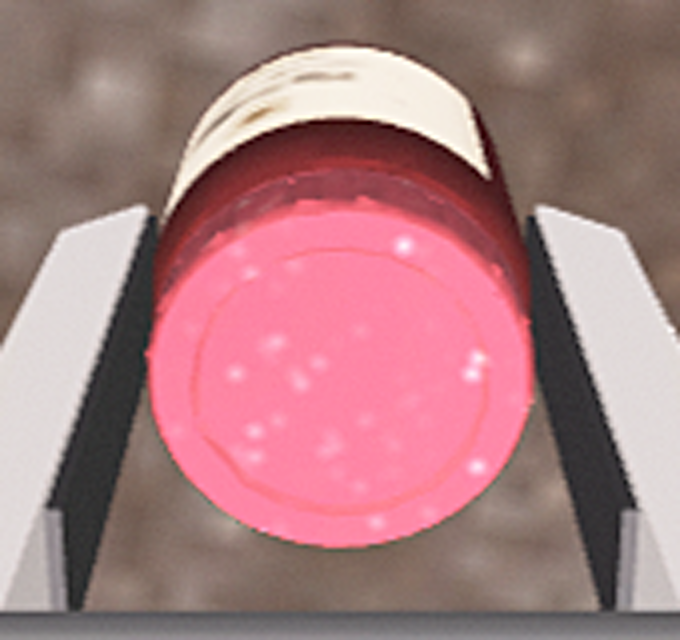

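Run:
```python
from h import *; from station import ctrl
o=ctrl.get_obs();p,R=now(o);c8=np.load('c8.npy',allow_pickle=True).item();c4=np.load('c4.npy',allow_pickle=True).item()
q=atz(c8,(255.1,263.5),.07);print('dark in tool',R.T@(q-p)*1000)
p4=np.array([0.42540041,-0.34435085,0.05975753]);R4=Rn.from_euler('xyz',[3.14070656,9.17927424e-04,1.37332651]).as_matrix()
print('amber in tool',R4.T@(atz(c4,(255.25,264),.075)-p4)*1000)
a=p+[0,0,.17];b=tw(TR,[86,1.9,135])[0];print(b)
show(plan(a,R,b,Rplace(),6),.4)
```

```text
dark in tool [-1.18964717  2.1628607  -8.43497115]
amber in tool [ -1.27039525  -0.78014099 -15.24200755]
[ 0.53270875 -0.17759582  0.22612906]
[[[-4.4,-0.8,3.5],[37.2,5.6,0.8],0.4],[[-4.4,-0.8,3.5],[37.5,3.2,0.6],0.4],[[-4.4,-0.8,3.5],[37.6,0.9,0.2],0.4],[[-4.4,-0.8,3.5],[37.6,-1.5,-0.3],0.4],[[-4.4,-0.8,3.5],[37.4,-3.7,-1.1],0.4],[[-4.4,-0.8,3.5],[37.1,-5.9,-2.0],0.4]]
```

Call:
drive_tool:
  increments:
    - [[0, 0, 0], [0, 0, -20], 0.4]
    - [[0, 0, 0], [0, 0, -45], 0.4]
    - [[0, 0, 0], [0, 0, -55], 0.4]
    - [[0, 0, 0], [0, 0, -50], 0.4]
    - [[-4.4, -0.8, 3.5], [37, 5.5, 1], 0.4]
    - [[-4.4, -0.8, 3.5], [37.5, 3, 0.5], 0.4]
    - [[-4.4, -0.8, 3.5], [37.5, 1, 0], 0.4]
    - [[-4.4, -0.8, 3.5], [37.5, -1.5, -0.5], 0.4]
    - [[-4.4, -0.8, 3.5], [37.5, -4.5, -1], 0.4]
    - [[-4.4, -0.8, 3.5], [37, -7, -2], 0.4]
    - [[0, 0, 0], [0, 0, 0], 0.4]
    - [[0, 0, 0], [0, 0, 0], 0.4]

```text
time_s: 19.38
ee_pos: [0.5302, -0.1775, 0.2267]
eef_rot: [2.673, -0.001, 1.374]
force: [-1.0, 0.2, -2.7]
grip_width: 0.0515
```

Run:
```python
from h import *; from station import ctrl
o=ctrl.get_obs();p,R=now(o);print(o['time_s'],intrack(p),o['eef_rot'],o['force'],o['grip_width'])
print(np.degrees(Rn.from_matrix(R.T@Rplace()).as_rotvec()))
c=ctrl.calibration('wrist');np.save('c9.npy',c,allow_pickle=True)
im=ctrl.camera('wrist')[:,:,::-1];cv2.imwrite('pics/w15.png',cv2.resize(im[100:330,170:370],None,fx=2.6*1.3,fy=2.6,interpolation=cv2.INTER_CUBIC));cv2.imwrite('pics/w15n.png',im)
cv2.imwrite('pics/w15b.png',cv2.resize(im,None,fx=1.5,fy=1.5))
```

```text
19.375 [ 84.05591839   1.46902552 136.63445047] [ 2.67345730e+00 -1.02638375e-03  1.37448957e+00] [-1.02023066  0.20542781 -2.6993522 ] 0.05145737679420518
[-0.17794914 -0.16636702  0.1978398 ]
```

View pics/w15b.png

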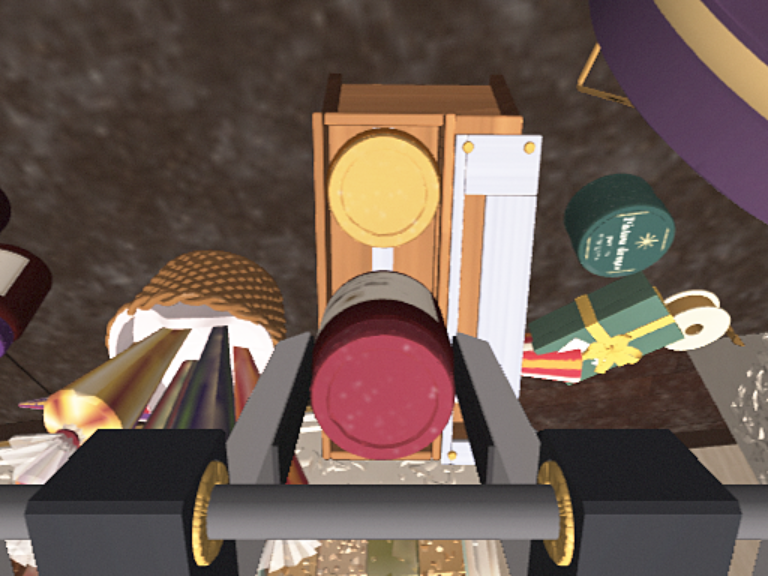

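```bash
python3 - <<'E'
from h import *; from station import ctrl
c9=np.load('c9.npy',allow_pickle=True).item();T_=trackR(TR[3])
def ont(uv,z):
    o,d=ray(c9,uv);a=(o-TR[:3])@T_*1000;b=d@T_*1000;return (a+(z-a[2])/b[2]*b).round(2)
print('amber',ont((384.5/1.5,187.5/1.5),75), 'lip/back',ont((330/1.5,459/1.5),34))
p,R=now(ctrl.get_obs());print('dark lid',ont((383/1.5,390/1.5),136.6+8.5), intrack(p+R@np.array([0,.0022,-.0084])))
E
python3 -c "
import cv2
im=cv2.imread('pics/w15n.png');cv2.imwrite('pics/w15c.png',cv2.resize(im[180:320,190:330],None,fx=5,fy=4,interpolation=cv2.INTER_CUBIC))"
```

```text
amber [25.95  0.96 75.  ] lip/back [189.82 -30.25  34.  ]
dark lid [ 84.78   0.27 145.1 ] [ 86.27269726   1.08489883 144.69501017]
```

View pics/w15c.png

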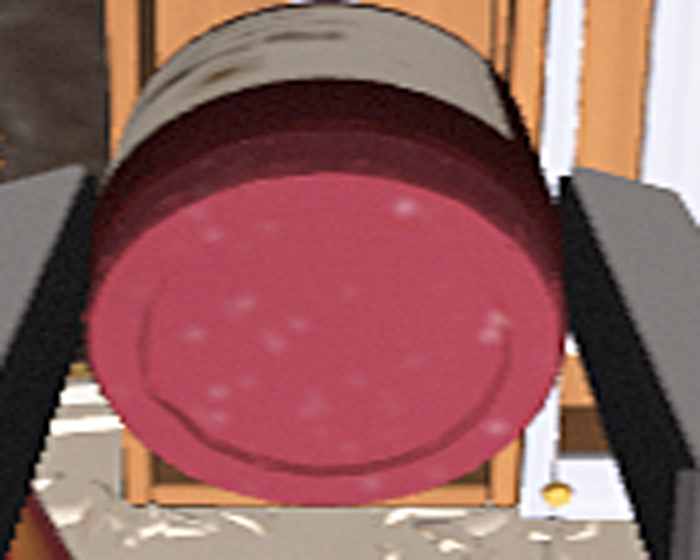

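Call:
drive_tool:
  increments:
    - [[-0.2, -0.2, 0.2], [0.5, 0, 20], 0.4]
    - [[0, 0, 0], [0, 0, 18], 0.4]
    - [[0, 0, 0], [0, 0, 9], 0.4]
    - [[0, 0, 0], [0, 0, 6], 0.4]
    - [[0, 0, 0], [0, 0, 0], 0.4]

```text
time_s: 20.05
ee_pos: [0.5537, -0.1816, 0.1782]
eef_rot: [2.671, -0.0, 1.369]
force: [-0.8, -0.3, -2.0]
grip_width: 0.0515
```

Run:
```python
from h import *; from station import ctrl
o=ctrl.get_obs();p,R=now(o);print(o['time_s'],intrack(p),o['force']@trackR(TR[3]),o['grip_width'])
print(np.degrees(Rn.from_matrix(R.T@Rplace()).as_rotvec()))
im=ctrl.camera('wrist')[:,:,::-1];cv2.imwrite('pics/w16.png',cv2.resize(im[60:320,170:370],None,fx=3,fy=2.3,interpolation=cv2.INTER_CUBIC))
```

```text
20.05 [83.21907597  2.18553086 82.58146958] [-1.53474595 -0.41554213 -1.44949064] 0.05150597911701668
[-0.03891762  0.02024633 -0.06432121]
```

View pics/w16.png

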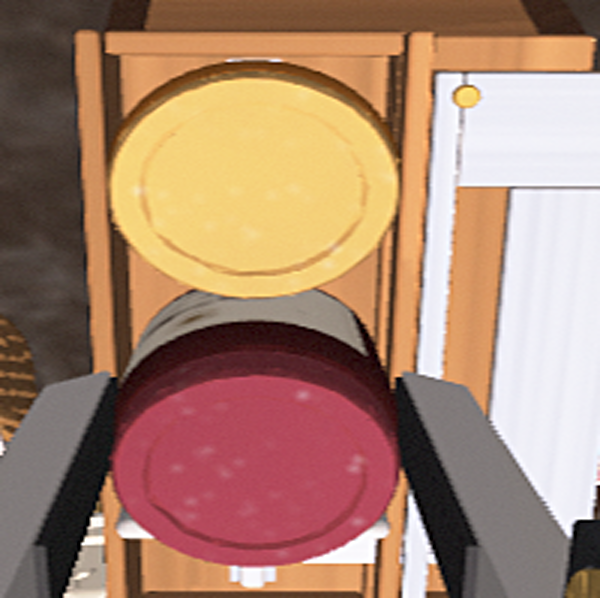

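Call:
drive_tool:
  increments:
    - [[0, 0, 0], [0, 0.5, 7], 0.4]
    - [[0, 0, 0], [0, 0, 5], 0.4]
    - [[0, 0, 0], [0, 0, 3], 0.4]
    - [[0, 0, 0], [0, 0, 0], 0.4]
    - [[0, 0, 0], [0, 0, 0], 0.4]

```text
time_s: 20.72
ee_pos: [0.5607, -0.1829, 0.1653]
eef_rot: [2.67, -0.0, 1.369]
force: [0.4, -0.2, -1.7]
grip_width: 0.0517
```

Run:
```python
from h import *; from station import ctrl
o=ctrl.get_obs();p,R=now(o);print(o['time_s'],intrack(p),o['force']@trackR(TR[3]),o['grip_width'])
```

```text
20.725 [83.81712318  2.24246757 67.85791202] [-0.3372236  -0.11497824 -1.68037924] 0.051656302696223205
```

Bottom is about 5 mm up, and there is no side force.

Call:
drive_tool:
  increments:
    - [[0, 0, 0], [0, 0, 2.5], 0.4]
    - [[0, 0, 0], [0, 0, 1.5], 0.4]
    - [[0, 0, 0], [0, 0, 1], 0.4]
    - [[0, 0, 0], [0, 0, 0], 0.4]

```text
time_s: 21.22
ee_pos: [0.5628, -0.1834, 0.161]
eef_rot: [2.671, -0.0, 1.369]
force: [-5.5, 1.0, 2.1]
grip_width: 0.0512
```

Run:
```python
from h import *; from station import ctrl
o=ctrl.get_obs();p,R=now(o);print(o['time_s'],intrack(p),o['force']@trackR(TR[3]),o['grip_width'])
```

```text
21.225 [83.75584212  2.22483801 63.06625717] [-4.04845695 -0.14570401  4.37461573] 0.05121608991215707
```

Floor contact. I'll release and rise.

Call:
drive_tool:
  increments:
    - [[0, 0, 0], [0, 0, 0], 0.62]
    - [[0, 0, 0], [0, 0, 0], 0.7]
    - [[0, 0, 0], [0, 0, 0], 0.7]
    - [[0, 0, 0], [0, 0, -10], 0.7]
    - [[0, 0, 0], [0, 0, -40], 0.7]
    - [[0, 0, 0], [0, 0, -50], 0.7]
    - [[0, 0, 0], [0, -40, 0], 0.7]
    - [[0, 0, 0], [0, 0, 0], 0.7]

```text
time_s: 22.22
ee_pos: [0.482, -0.1668, 0.2318]
eef_rot: [2.671, -0.0, 1.368]
force: [0.1, 0.6, 0.4]
grip_width: 0.0662
```

Run:
```python
from h import *; from station import ctrl
o=ctrl.get_obs();p,R=now(o);print(o['time_s'],intrack(p),o['force']@trackR(TR[3]),o['grip_width'])
c=ctrl.calibration('wrist');np.save('c10.npy',c,allow_pickle=True)
im=ctrl.camera('wrist')[:,:,::-1];cv2.imwrite('pics/w17.png',cv2.resize(im,None,fx=1.5,fy=1.5,interpolation=cv2.INTER_CUBIC))
s=ctrl.camera('scene')[:,:,::-1];cv2.imwrite('pics/s17.png',cv2.resize(s[120:220,210:300],None,fx=6,fy=6,interpolation=cv2.INTER_CUBIC))
```

```text
22.225 [ 42.35798358   2.40438396 163.61482733] [0.12484652 0.60352327 0.39652558] 0.06623236962820458
```

View pics/w17.png

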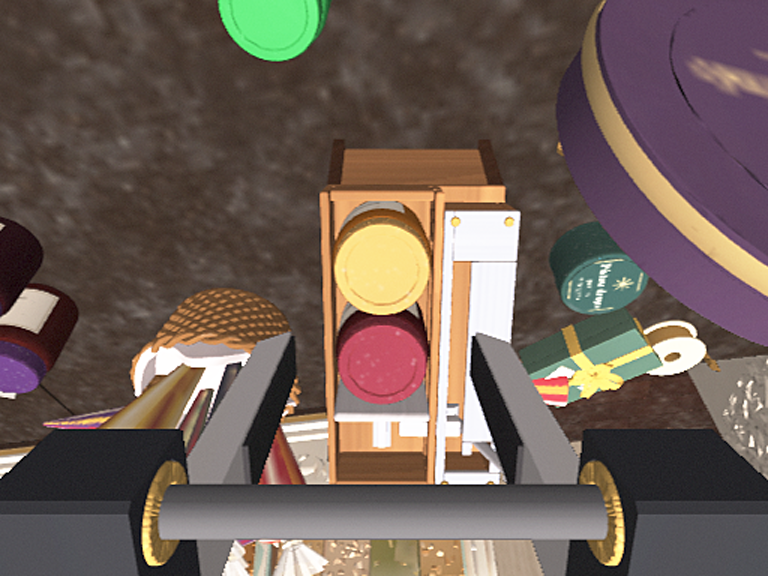

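View pics/s17.png

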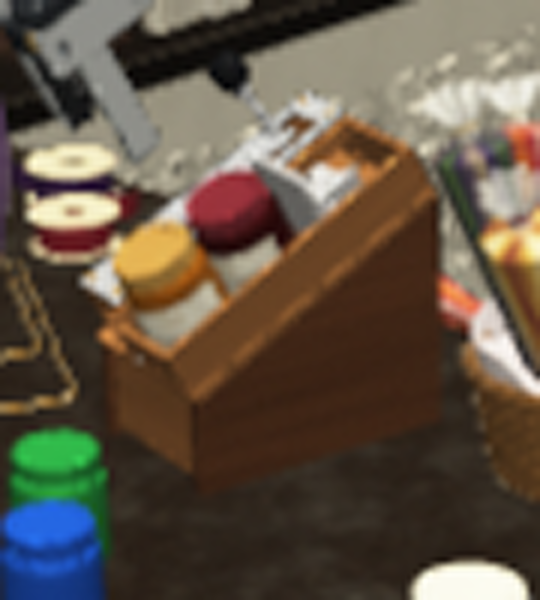

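Run:
```python
from h import *; from station import ctrl
c=np.load('c10.npy',allow_pickle=True).item();T_=trackR(TR[3])
def ont(uv,z):
    o,d=ray(c,uv);a=(o-TR[:3])@T_*1000;b=d@T_*1000;return (a+(z-a[2])/b[2]*b).round(2)
print('amber',ont((382/1.5,265.5/1.5),75),'dark',ont((382.5/1.5,359/1.5),70))
o=ctrl.get_obs();p,R=now(o)
R1=T_@np.diag([1,-1,-1.]);a=tw(TR,[155.5,83.2,170])[0];print(a)
n=9;show(plan(p,R,a,R1,n),.5)
```

```text
amber [26.1   0.81 75.  ] dark [79.59  1.01 70.  ]
[ 0.59402757 -0.10710511  0.28886663]
[[[0.0,-0.0,10.0],[9.0,12.3,-0.7],0.5],[[0.0,-0.0,10.0],[11.0,10.6,-0.7],0.5],[[0.0,-0.0,10.0],[12.7,8.5,-0.7],0.5],[[0.0,-0.0,10.0],[14.0,6.2,-0.7],0.5],[[0.0,-0.0,10.0],[14.8,3.6,-0.7],0.5],[[0.0,-0.0,10.0],[15.2,1.0,-0.7],0.5],[[0.0,-0.0,10.0],[15.2,-1.6,-0.7],0.5],[[0.0,-0.0,10.0],[14.7,-4.3,-0.7],0.5],[[0.0,-0.0,10.0],[13.7,-6.7,-0.7],0.5]]
```

Call:
drive_tool:
  increments:
    - [[0, 0, 10], [9, 12.5, -0.7], 0.5]
    - [[0, 0, 10], [11, 10.5, -0.7], 0.5]
    - [[0, 0, 10], [12.5, 8.5, -0.7], 0.5]
    - [[0, 0, 10], [14, 6, -0.7], 0.5]
    - [[0, 0, 10], [15, 3.5, -0.7], 0.5]
    - [[0, 0, 10], [15, 1, -0.7], 0.5]
    - [[0, 0, 10], [15, -1.5, -0.7], 0.5]
    - [[0, 0, 10], [14.5, -4.5, -0.7], 0.5]
    - [[0, 0, 10], [13.5, -6.5, -0.7], 0.5]
    - [[0, 0, 0], [0, 0, 0], 0.5]
    - [[0, 0, 0], [0, 0, 0], 0.5]
  squeeze: 25

```text
time_s: 23.7
ee_pos: [0.5931, -0.1072, 0.287]
eef_rot: [3.14, -0.47, -0.197]
force: [0.5, -0.1, 0.4]
grip_width: 0.0472
```

Run:
```python
from h import *; from station import ctrl
o=ctrl.get_obs();p,R=now(o);print(o['time_s'],intrack(p),o['force']@trackR(TR[3]),o['grip_width'])
R1=trackR(TR[3])@np.diag([1,-1,-1.]);show(plan(p,R,tw(TR,[155.3,83.2,76.7])[0],R1,1),.5)
im=ctrl.camera('wrist')[:,:,::-1];cv2.imwrite('pics/w18.png',cv2.resize(im,None,fx=1.5,fy=1.5,interpolation=cv2.INTER_CUBIC))
```

```text
23.7 [153.85506207  82.87787859 168.68899281] [ 0.61853163 -0.0101019   0.0795412 ] 0.04723389955635644
[[[0.0,0.0,0.2],[1.5,-0.4,92.0],0.5]]
```

View pics/w18.png

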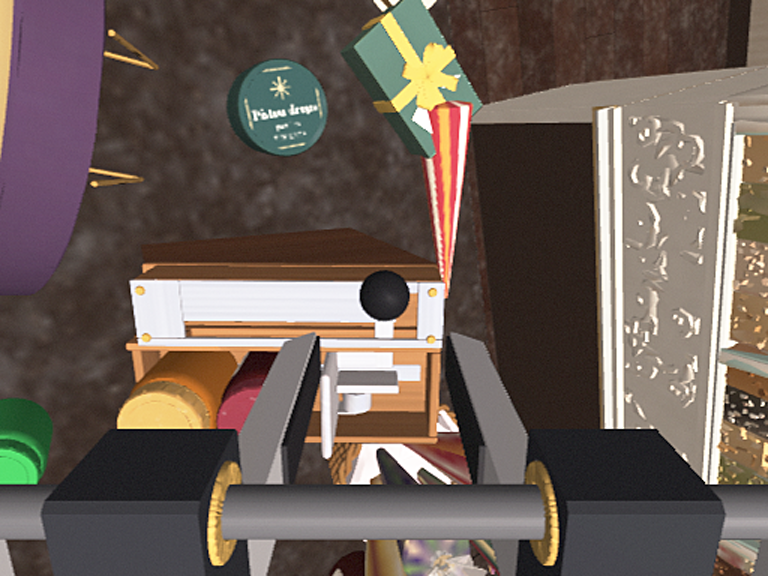

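Call:
drive_tool:
  increments:
    - [[0, 0, 0.2], [0.6, -0.4, 30], 0.5]
    - [[0, 0, 0], [0, 0, 30], 0.5]
    - [[0, 0, 0], [0, 0, 20], 0.5]
    - [[0, 0, 0], [0, 0, 12], 0.5]
    - [[0, 0, 0], [0, 0, 0], 0.5]
    - [[0, 0, 0], [0, 0, 0], 0.1]
    - [[0, 0, 0], [0, 0, 0], 0.1]
    - [[0, 0, 0], [0, 0, 0], 0.1]
  squeeze: 25

```text
time_s: 24.75
ee_pos: [0.6347, -0.1151, 0.2063]
eef_rot: [-3.14, -0.472, -0.206]
force: [-1.4, 0.7, 2.3]
grip_width: 0.0246
```

Run:
```python
from h import *; from station import ctrl
o=ctrl.get_obs();p,R=now(o);print(o['time_s'],intrack(p),o['force']@trackR(TR[3]),o['grip_width'])
im=ctrl.camera('wrist')[:,:,::-1];cv2.imwrite('pics/w19.png',cv2.resize(im,None,fx=1.5,fy=1.5,interpolation=cv2.INTER_CUBIC))
```

```text
24.75 [154.90521536  83.45097757  77.60314081] [-0.25837103  0.44910478  2.75285732] 0.024626218680101158
```

View pics/w19.png

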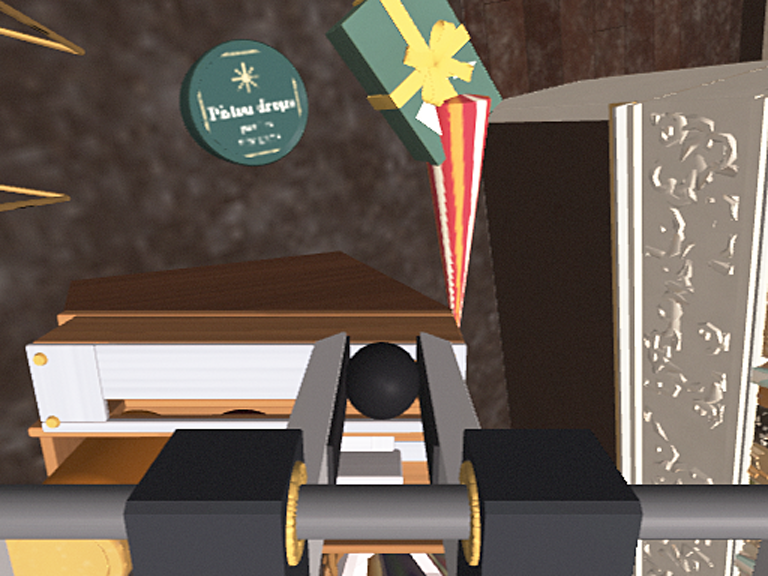

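Call:
drive_tool:
  increments:
    - [[0, 0, 0], [7, 0, 0], 0.1]
    - [[0, 0, 0], [6, 0, 0], 0.1]
    - [[0, 0, 0], [0.5, 0, 0], 0.1]
    - [[0, 0, 0], [0, 0, 0], 0.1]
    - [[0, 0, 0], [0, 10, -3.8], 0.1]
    - [[0, 0, 0], [0, 10, -2.5], 0.1]
    - [[0, 0, 0], [0, 10, -1.5], 0.1]
    - [[0, 0, 0], [0, 9, -0.2], 0.1]
    - [[0, 0, 0], [0, 0, 0], 0.1]
    - [[0, 0, 0], [0, 0, 0], 0.1]

```text
time_s: 26.05
ee_pos: [0.6339, -0.1549, 0.2177]
eef_rot: [-3.139, -0.467, -0.206]
force: [-8.1, 2.3, -2.0]
grip_width: 0.0244
```

Run:
```python
from h import *; from station import ctrl
o=ctrl.get_obs();p,R=now(o);print(o['time_s'],intrack(p),o['force']@trackR(TR[3]),o['grip_width'])
im=ctrl.camera('wrist')[:,:,::-1];cv2.imwrite('pics/w20.png',cv2.resize(im,None,fx=1.5,fy=1.5,interpolation=cv2.INTER_CUBIC))
```

```text
26.05 [166.51846403  44.32702509  84.49326652] [-8.39643268  0.67505024  2.06244138] 0.024441855226827913
```

View pics/w20.png

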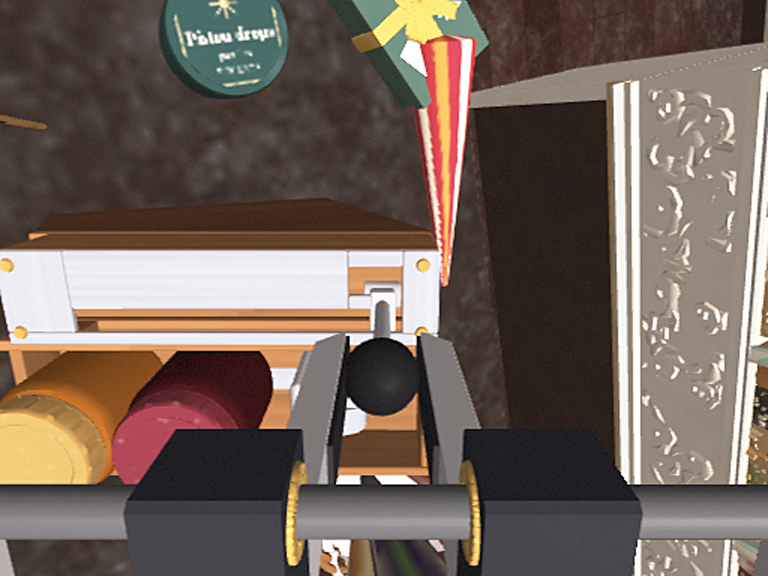

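Call:
drive_tool:
  increments:
    - [[0, 0, 0], [-6, 0, 0], 0.1]
    - [[0, 0, 0], [-6, 0, 0], 0.1]
    - [[0, 0, 0], [-4, 0, 0], 0.1]
    - [[0, 0, 0], [-3, 0, 0], 0.1]
    - [[0, 0, 0], [-2, 0, 0], 0.1]
    - [[0, 0, 0], [-1, 0, 0], 0.1]
    - [[0, 0, 0], [0, 0, 0], 0.1]

```text
time_s: 26.98
ee_pos: [0.6147, -0.1507, 0.2077]
eef_rot: [-3.139, -0.467, -0.206]
force: [-6.5, 2.4, -2.4]
grip_width: 0.0244
```

Run:
```python
from h import *; from station import ctrl
o=ctrl.get_obs();p,R=now(o);print(o['time_s'],intrack(p),o['force']@trackR(TR[3]),o['grip_width'])
```

```text
26.975 [144.47808497  44.58559495  84.51072463] [-7.13578317  1.04278154  0.97932891] 0.024421331472084775
```

Call:
drive_tool:
  increments:
    - [[0, 0, 0], [-1, 0, 0], 0.1]
    - [[0, 0, 0], [-1, 0, 0], 0.1]
    - [[0, 0, 0], [0, 0, 0], 0.1]

```text
time_s: 27.35
ee_pos: [0.6138, -0.1506, 0.2074]
eef_rot: [-3.14, -0.47, -0.206]
force: [-1.7, 0.5, -4.9]
grip_width: 0.0245
```

Run:
```python
from h import *; from station import ctrl
o=ctrl.get_obs();p,R=now(o);print(o['time_s'],intrack(p),o['force']@trackR(TR[3]),o['grip_width'])
im=ctrl.camera('wrist')[:,:,::-1];cv2.imwrite('pics/w21.png',cv2.resize(im,None,fx=1.5,fy=1.5,interpolation=cv2.INTER_CUBIC))
```

```text
27.35 [143.51904318  44.48128005  84.71255548] [-3.79395609  0.1835111  -3.51815759] 0.024516686531962532
```

View pics/w21.png

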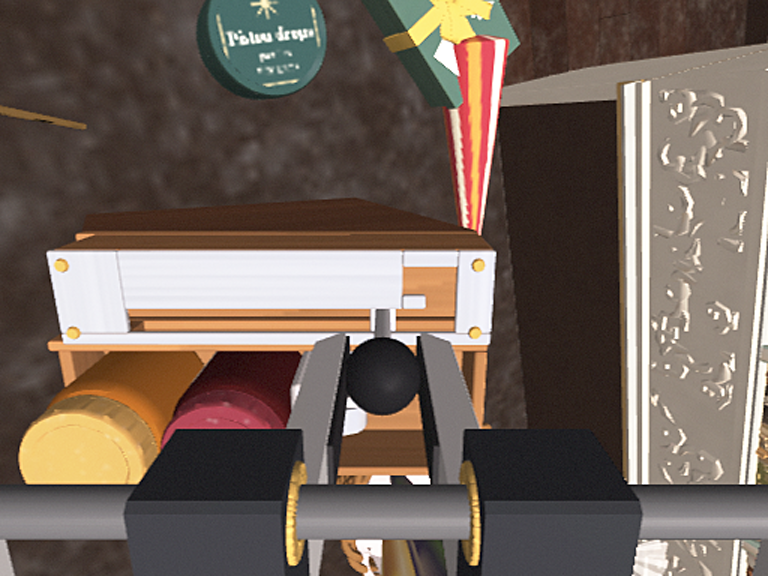

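The plate has closed on the jars and the force is dropping. I'll open and retreat along the tool axis.

Call:
drive_tool:
  increments:
    - [[0, 0, 0], [-0.7, 0, 0], 0.1]
    - [[0, 0, 0], [0, 0, 0], 0.1]
    - [[0, 0, 0], [0, 0, 0], 0.35]
    - [[0, 0, 0], [0, 0, 0], 0.5]
    - [[0, 0, 0], [0, 0, 0], 0.5]
    - [[0, 0, 0], [0, 0, -15], 0.5]
    - [[0, 0, 0], [0, 0, -40], 0.5]
    - [[0, 0, 0], [0, 0, -50], 0.5]
    - [[0, 0, 0], [-30, 0, -15], 0.5]
    - [[0, 0, 0], [0, 0, 0], 0.5]
    - [[0, 0, 0], [0, 0, 0], 0.5]

```text
time_s: 28.78
ee_pos: [0.5341, -0.1343, 0.3015]
eef_rot: [-3.14, -0.472, -0.206]
force: [-0.5, -0.4, 0.3]
grip_width: 0.0472
```

Run:
```python
from h import *; from station import ctrl
o=ctrl.get_obs();p,R=now(o);print(o['time_s'],intrack(p),o['force'],o['grip_width'])
c=ctrl.calibration('wrist');im=ctrl.camera('wrist')[:,:,::-1];cv2.imwrite('pics/w22.png',cv2.resize(im,None,fx=1.5,fy=1.5,interpolation=cv2.INTER_CUBIC));np.save('c11.npy',c,allow_pickle=True)
s=ctrl.camera('scene')[:,:,::-1];cv2.imwrite('pics/s22.png',cv2.resize(s[110:270,190:350],None,fx=3.7,fy=3.7,interpolation=cv2.INTER_CUBIC))
```

```text
28.775 [113.74496729  44.55978142 205.50649421] [-0.49755558 -0.40347423  0.34182177] 0.04718479203099449
```

View pics/w22.png

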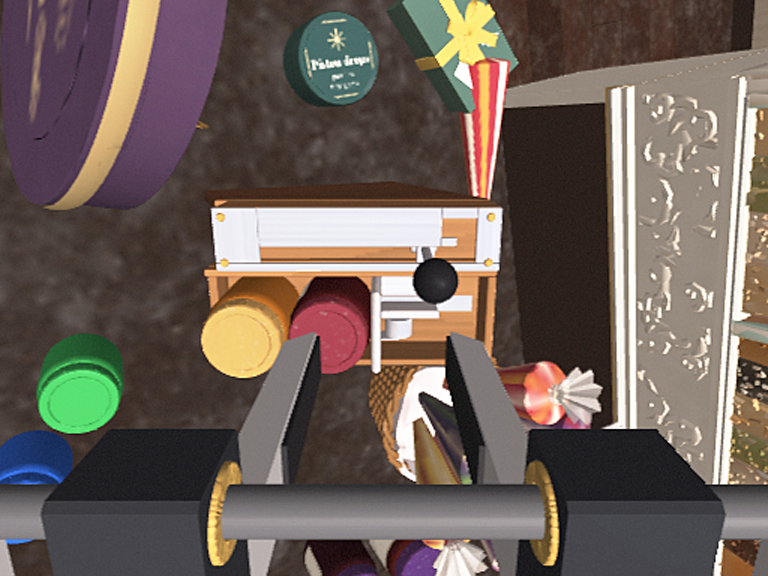

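View pics/s22.png

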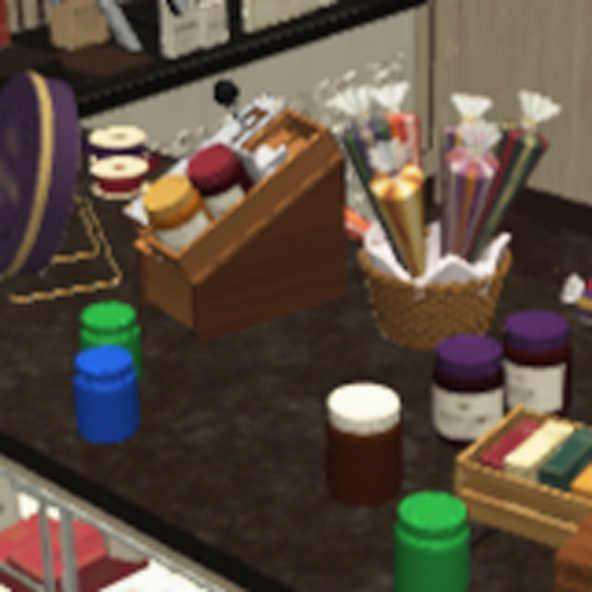

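Run:
```python
from h import *; from station import ctrl
c=np.load('c11.npy',allow_pickle=True).item();T_=trackR(TR[3])
def ont(uv,z):
    o,d=ray(c,uv);a=(o-TR[:3])@T_*1000;b=d@T_*1000;return (a+(z-a[2])/b[2]*b).round(1)
print('knob',ont((435.5/1.5,280/1.5),88),'amber',ont((242/1.5,339/1.5),75),'dark',ont((332/1.5,333/1.5),70))
ctrl.hand_in();print(ctrl.get_obs()['time_s'])
```

```text
knob [143.6  43.   88. ] amber [27.8  2.1 75. ] dark [82.3  3.8 70. ]
the job is handed in; nothing more can be done
the job is handed in; nothing more can be done
```

I loaded both narrow jars into the track, let the pusher close on them, and handed the job in at about 29 s of the 72 s allowed. No verdict was given.

**What I did:**
- I drew the pusher back by its knob, parked the lever in the hold slot and let go of it.
- I tilted the amber jar and then the red-lidded dark jar to the slope. I lowered each into the track until it touched the floor.
- I unparked the lever, eased the pusher onto the jars and backed the gripper clear.

**Last checks, from the final pictures:**

| Item | Measured in the track frame | Target |
|---|---|---|
| Knob, along the track | 143.6 mm, so travel about 0.104 m | travel 0.100 to 0.110 m |
| Lever | about 0.03 rad off upright | under 0.15 rad |
| Amber jar | x 27.8, y 2.1 mm | x 20 to 98, y within 8 mm |
| Dark jar | x 82.3, y 3.8 mm | x 20 to 98, y within 8 mm |

Both jars looked square in a row against the lip. The wide jar and the tin looked unmoved; I did not measure them again.

**Where readings disagreed:** the wrist camera was about 1 to 2 mm off from the jaw centre, and I corrected for that when placing the jars. The dark jar's 3.8 mm sideways reading is more than its 3 mm clearance to the wall. An earlier, clearer view gave 1.0 mm, and in the final view that lid was partly behind a finger.

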